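Mount the spigoted cover in the vise, flat face up

TASK

Set up the spigoted cover for the next push test: take it out of the slotted rack, where it stands on edge, and tip it down between the open vise jaws so that it lies flat on the vise ways with its flat face up and its round spigot hanging in the slot between the ways. Then crank the vise until the jaw clamps the cover firmly against the fixed jaw, and leave it clamped. Leave the blank cover and the window cover standing in the rack.

Things in the scene. Friction and masses are not known exactly. Their poses are not given: they have to be found in the camera images.
- cover: aluminium cover, 0.12 kg: flange 8 mm thick, 70 mm long (own y), 60 mm wide (own z), flat on the +x side (face at x=4 mm), round spigot 28 mm dia, 12 mm long on the -x side (x=-4 to -16 mm, centred at z=30 mm). Stands in a rack slot at the start, z up. Origin: middle of its lower 70 mm edge, mid-thickness; upper edge at z=60 mm, so 16 mm of plain flange are free above the spigot
- cover_face (a point): middle of the cover's flat face, axes as the cover; when the cover lies right, x points up and this point is 8 mm above the ways (54 mm above the bench)
- blank_cover: cover of the same flange size without spigot, standing in another slot of the rack; origin and axes as for the cover
- window_cover: cover of the same flange size with a rectangular black window, no spigot, standing in another slot of the rack; origin and axes as for the cover
- rack: white plastic rack, fixed, 156 mm (x) by 86 mm (y), 24 mm high; origin at the centre of its underside. Three slots along its y at x = -55, 0 and +55 mm, 9.4 mm wide, floor at z = 10 mm, 14 mm deep; the covers may lean a little in them
- vise: grey drill vise, fixed; origin at the centre of its underside, x along the screw from crank end to fixed jaw, z up. Two ways along x at y = 17 to 42 mm either side, tops at z=46 mm; slot between them 34 mm wide, 34 mm deep. Fixed jaw: face at x=+51 mm, back at x=81 mm, 86 mm wide, top z=74 mm. Screw bracket at x=-84 to -68 mm, top z=74 mm
- vise_jaw: moving jaw, 84 mm wide, 30 mm thick, top at z=74 mm; origin in its face at the ways' level, axes as the vise. In the vise its face is at x = -25 mm when fully open and moves to +x as it closes; it meets the lying cover at about x = -9 mm
- vise_crank (a joint): crank angle, rad: 0 = arm straight up and jaw fully open (76 mm); starts at 0 to 6.2; grows turning clockwise seen from the crank end (right-handed about the vise's x), closing the jaw 8 mm a turn. At angle a the handle is off the axis by -34 sin a (vise y) and +34 cos a (z) mm. The screw holds where it is left
- crank_hub (a point): point on the screw axis (60 mm above the bench) round which the middle of the crank handle circles with 34 mm radius; moves along the axis with the jaw
- crank_grip (a point): middle of the crank handle, a freely spinning black sleeve 17 mm in diameter, 43 mm long, parallel to the screw axis; the crank arm lies 22 mm from this point towards the vise

How it is judged:
By the outcome, as a careful person would: the job done as asked, in the order asked, and still so for the second after the job is handed in, with the robot touching nothing.
It also fails if it takes over 70 s, if anything falls off the work surface, if the arm or the gripper's body presses on something with over 40 N, if the wrist force passes 120 N, or if a joint passes its speed limit or range.

ROBOT

A 6-joint arm with a two-finger parallel gripper is mounted at the origin on a cart in front of the work surface, level with it; the furniture and walls round the work are solid. World frame = base frame: x ahead of the robot, y to its left, z up, the work surface at z = 0. Lengths are in m, angles in rad, forces in N, time in s.
With the tool pointing down it reaches from about 0.375 to 0.9 m from the base axis. Payload 3.1 kg.
Tool frame: the origin (TCP) lies at the very end of the fingers, on their centre line; the grasp point (between the pads) lies 19 mm behind it; z points along the fingers, y is the line along which they close (so a half turn about z gives the same grasp; the last joint's range is limited). The gripper opens to 85 mm and grips with 20 to 120 N. Pads are 22 mm wide; open, the fingers measure 114 mm over their backs; the gripper's body (76 mm by 85 mm) begins 54 mm behind the grasp point. The pads swing forward as they close: fully open they stand 13 mm farther back than shut.
Start: joints at [1.169, 0.527, 1.433, -0, 1.181, -0.178], TCP at [0.138, 0.61, 0.231] pointing down, gripper open.
Joint ranges: [-3.08, 3.08], [-0.75, 2.2], [0.22, 2.44], [-1.43, 4.57], [0, 2.65], [-2.85, 2.85]. Speed limits (rad/s): [2.79, 2.79, 3.14, 3.14, 3.14, 3.14].

INTERFACE

Orientations are given as a unit quaternion [x, y, z, w].
In Python, from station import telemetry, snapshot, ticket gives the robot as it stands.
- The arm moves only by the tool move_arm, never from a script. Its argument "commands" is text: rows parted by semicolons, each of 7 numbers parted by spaces: the shift along the tool's x, y, z in mm, then the turn, a rotation vector about the tool's x, y, z in degrees, then the opening, from -1 (shut) to 1 (fully open). A call has exactly 5 rows; each row is the pose to reach, as a shift and turn from the pose commanded when the call began, along the tool's axes at that moment; what a row does not reach only later rows make up. A row lasts 1/8 s, in which the tool goes at most 62.5 mm and 10.7 degrees, less where a joint would pass 70% of its speed; a pose out of reach is approached as far as the arm can. A call with a gripper value outside its range is refused whole. The fingers move at their own pace and stop on an object; "grip_force" is the grip in N (left out, the last holds). Time passes only in rows, so rows that repeat a pose let the fingers close, or fill a call up. It gives the time, the measured TCP pose, the force, the opening and the grip force at its end, in the units of the state.
- telemetry.sense(): the state, without advancing time (a new reading comes with each control period).
- snapshot(name): name is "scene" or "top" or "wrist"; returns a dict with "image" (384x512x3 uint8, red, green, blue), "fx", "fy", "cx", "cy" (pixels), "pose" (4x4, takes a point from camera to world coordinates). Camera axes: x right, y down, z forward; pixel columns grow to the right and rows downward; lengths in m; the calibration is good to about 2 mm. A picture is of the moment at which its call begins. There is no depth.
- ticket.sign_off(): hands the job in; it is judged then, once.
The state is a dict: "t": time; "q": joint angles; "qd": joint speeds; "tau": joint torques, N m; "tcp_pos": TCP position; "tool_rot": TCP orientation; "force": force on the tool from outside, world axes, zero at the start; "ft_torque": the same for the moment, N m; "finger_gap": opening from 0.0 (shut) to 1.0 (fully open); "gripper_force": force on a finger pad.
Only numpy, scipy, OpenCV 4.12 (cv2) and the standard library are available. Lean on these libraries where they do the work, as an engineer would, in place of code of your own. Each camera call takes 0.05 s, during which the arm holds its last target. There are 200 camera calls.

## Working session

There is one attempt and no reset: what is moved stays moved. The work goes in short steps, Python scripts to look and compute and a tool call to move; the robot and the scene stay as the last step left them, time stands still between calls to the robot, and variables do not carry over. Pictures are saved under pics/ and viewed, at most 10 in all, crops included, and the job is handed in when it is done.

Besides the shell and the picture viewer there is one more tool, called as name(argument=value, ...), one argument or row to a line, values as JSON. move_arm: Moves the arm, as the interface text tells. Its arguments: {"type":"object","properties":{"commands":{"type":"string"},"grip_force":{"type":"number"}},"required":["commands"]}

```bash
ls; mkdir -p pics
python3 - <<'E'
from station import telemetry, snapshot
import cv2,numpy as np
s=telemetry.sense();print(s)
for n in("scene","top"):
    d=snapshot(n);cv2.imwrite(f"pics/{n}0.png",d["image"][:,:,::-1]);np.savez(f"pics/{n}0.npz",**d)
    print(n,d["fx"],d["fy"],d["cx"],d["cy"],np.round(d["pose"],4).tolist())
E
```

```text
pics
{'t': 0.0, 'q': array([ 1.16951763e+00,  5.28482682e-01,  1.43391776e+00,  3.87437036e-05,
        1.18137132e+00, -1.78520512e-01]), 'qd': array([-0.00019181,  0.00133619, -0.00138712,  0.00100969,  0.00154426,
       -0.00070356]), 'tau': array([-1.52527740e-03, -4.42349482e+01, -1.78023756e+01, -2.98638233e-04,
        8.57886480e-03, -4.57898636e-05]), 'tcp_pos': array([0.13776475, 0.6088946 , 0.23031855]), 'tool_rot': array([ 1.11156217e-01,  9.93802348e-01, -1.03896919e-03, -3.28621537e-04]), 'force': array([ 0.30711052, -0.33502485, -0.6557214 ]), 'ft_torque': array([-0.00819558,  0.06760403,  0.00591578]), 'gripper_force': 0.0, 'finger_gap': 0.9996713151118064}
scene 387.8338659844043 387.8338659844043 261.4206077117694 187.33775072566397 [[0.8834, -0.3573, 0.3031, 0.2844], [-0.4684, -0.6909, 0.5507, -0.5019], [0.0126, -0.6285, -0.7777, 0.7639], [0.0, 0.0, 0.0, 1.0]]
top 463.32665370497955 463.32665370497955 247.09043042188287 191.44280911457977 [[-0.0219, -0.9854, 0.1687, 0.4244], [-0.9998, 0.0219, -0.0018, -0.0343], [-0.0019, -0.1687, -0.9857, 0.9322], [0.0, 0.0, 0.0, 1.0]]
```

View pics/scene0.png

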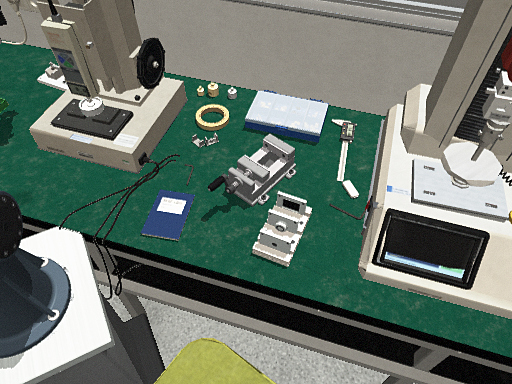

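View pics/top0.png

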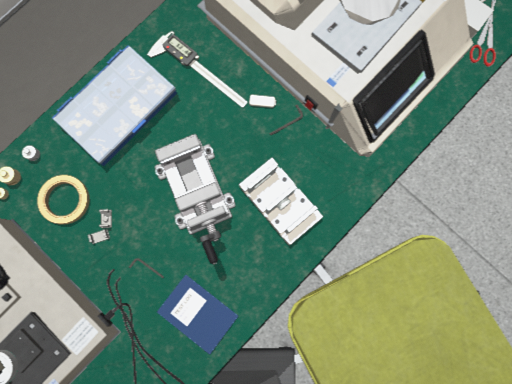

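The scene view shows the vise at about (265,170) with the crank at (215,184), and the rack at about (285,230). The spigot cover is in its middle slot, at (281,227), and the window cover is in the far slot. Next I'll view enlarged crops.

```bash
cat > h.py <<'E'
import numpy as np,cv2
from scipy.spatial.transform import Rotation as R
def load(f):
    return dict(np.load(f))
def ray(d,u,v):
    P=d["pose"];k=P[:3,:3]@np.array([(u-d["cx"])/d["fx"],(v-d["cy"])/d["fy"],1]);return P[:3,3],k
def onz(d,u,v,z):
    o,k=ray(d,u,v);return o+k*(z-o[2])/k[2]
def proj(d,p):
    P=d["pose"];c=P[:3,:3].T@(np.asarray(p)-P[:3,3]);return np.array([d["fx"]*c[0]/c[2]+d["cx"],d["fy"]*c[1]/c[2]+d["cy"]])
def crop(d,u,v,w,h,s,out):
    im=d["image"][v:v+h,u:u+w,::-1];cv2.imwrite(out,cv2.resize(im,None,fx=s,fy=s,interpolation=cv2.INTER_CUBIC))
E
python3 - <<'E'
from h import *
a=load("pics/scene0.npz");b=load("pics/top0.npz")
A=cv2.resize(a["image"][125:270,195:325,::-1],None,fx=4,fy=4,interpolation=cv2.INTER_CUBIC)
cv2.imwrite("pics/c1.png",A)
crop(b,145,125,185,150,4,"pics/c2.png")
E
```

```text
(no output)
```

View pics/c1.png

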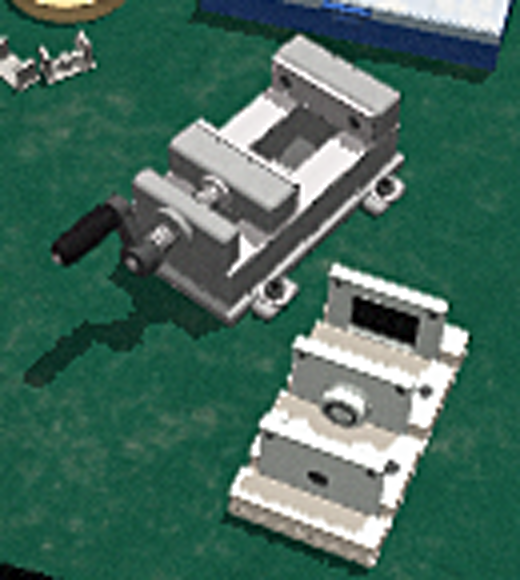

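View pics/c2.png

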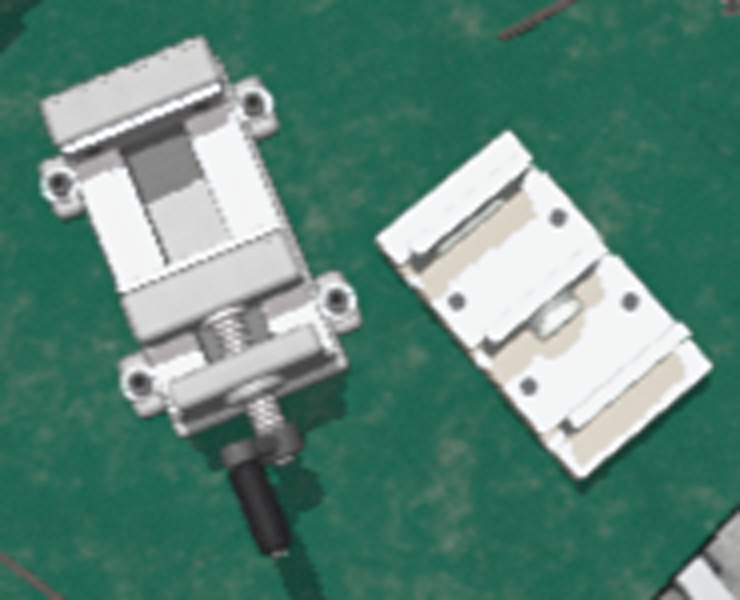

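The crops show the following:
- **Top crop (c2):** The fixed jaw top has corners at (42,102), (205,38), (222,86) and (66,150). The rack corners are at (378,240), (583,478) and (712,366). The spigot cover's upper edge runs from (485,345) to (600,255), and the spigot faces the robot.
- **Scene crop (c1):** The crank handle is at (85,232), on the vise's +y side.

```bash
cat >> h.py <<'E'
def top2(d,U,V): return onz
def fit2(loc,w):
    loc=np.array(loc,float);w=np.array(w,float)[:,:2]
    lc,wc=loc.mean(0),w.mean(0);A=(loc-lc);B=(w-wc)
    th=np.arctan2((A[:,0]*B[:,1]-A[:,1]*B[:,0]).sum(),(A*B).sum())
    Rm=np.array([[np.cos(th),-np.sin(th)],[np.sin(th),np.cos(th)]])
    t=wc-Rm@lc;return th,t,w-(loc@Rm.T+t)
def tri(d1,p1,d2,p2):
    o1,k1=ray(d1,*p1);o2,k2=ray(d2,*p2)
    a,b=np.linalg.lstsq(np.c_[k1,-k2],o2-o1,rcond=None)[0]
    return (o1+a*k1+o2+b*k2)/2,np.linalg.norm(o1+a*k1-o2-b*k2)
E
python3 - <<'E'
from h import *
np.set_printoptions(precision=4,suppress=True)
a=load("pics/scene0.npz");b=load("pics/top0.npz")
B=lambda p:((p[0]+.5)/4-.5+145,(p[1]+.5)/4-.5+125)
A=lambda p:((p[0]+.5)/4-.5+195,(p[1]+.5)/4-.5+125)
def go(name,cam,f,pts,z):
    loc=[p[0] for p in pts];w=[onz(cam,*f(p[1]),z) for p in pts]
    th,t,r=fit2(np.array(loc)/1000,w);print(name,np.degrees(th),t,(r*1000).round(1).tolist())
fj=[(81,43),(81,-43),(51,43),(51,-43)]
go("vise top",b,B,list(zip(fj,[(42,102),(205,38),(64,149),(222,84)])),.074)
go("vise scene",a,A,list(zip(fj,[(300,36),(400,98),(272,71),(367,119)])),.074)
for n,c,f,ps in(("jaw top",b,B,[(124,293),(283,234),(135,340),(303,282)]),):
    print(n,[onz(c,*f(p),.074)[:2] for p in ps])
rk=[(-78,43),(-78,-43),(78,43)]
for z in(0,.024): go(f"rack top z{z}",b,B,list(zip(rk,[(583,478),(712,366),(378,240)])),z) if 0 else go(f"rack z{z}",b,B,list(zip([(-78,43),(-78,-43),(78,43)],[(583,478),(712,366),(378,240)])),z)
print("edge top",[onz(b,*B(p),.070) for p in[(485,345),(600,255)]])
print("edge scene",[onz(a,*A(p),.070) for p in[(297,341),(414,384)]])
print("handle tri",[tri(a,A(p),b,B(q)) for p,q in [((58,252),(277,550)),((110,210),(245,468))]])
E
```

```text
vise top 21.497930903101913 [0.5972 0.07  ] [[-1.6, -1.9], [-3.2, 0.3], [3.1, -1.6], [1.7, 3.2]]
vise scene 23.43222857608456 [0.5945 0.0626] [[3.7, -0.2], [-2.0, 1.3], [0.1, -8.2], [-1.8, 7.1]]
jaw top [array([0.562 , 0.0983]), array([0.5885, 0.0235]), array([0.5397, 0.0931]), array([0.5654, 0.0144])]
rack z0 39.00366006629297 [ 0.5637 -0.1041] [[-1.0, -0.5], [-0.2, -1.0], [1.2, 1.6]]
rack z0.024 39.00366006629296 [ 0.5608 -0.1022] [[0.5, -0.3], [-0.1, 1.0], [-0.4, -0.7]]
edge top [array([ 0.5342, -0.0703,  0.07  ]), array([ 0.5758, -0.1258,  0.07  ])]
edge scene [array([ 0.5396, -0.0744,  0.07  ]), array([ 0.5819, -0.1284,  0.07  ])]
handle tri [(array([0.4417, 0.0262, 0.0927]), np.float64(0.0016676616725672128)), (array([0.479, 0.04 , 0.094]), np.float64(0.002707376857205736))]
```

```bash
cat >> h.py <<'E'
def go(P,Q,n=5,op=None):
    """print moves from current measured pose to TCP P, rotation Q (Rotation)"""
    from station import telemetry
    s=telemetry.sense();r=R.from_quat(s["tool_rot"]);d=r.inv().apply(np.array(P)-s["tcp_pos"])*1000
    w=np.degrees((r.inv()*Q).as_rotvec());print("shift",d.round(1),"turn",w.round(1),"norms",np.linalg.norm(d).round(),np.linalg.norm(w).round(1),"t",s["t"].__round__(2))
def tool(ydir,tilt=0,az=0):
    """tool with closing axis yaw ydir (deg); z down, tilted by tilt deg so that z leans towards closing-yaw direction"""
    c,s=np.cos(np.radians(ydir)),np.sin(np.radians(ydir))
    h=np.array([c,s,0]);t=np.radians(tilt)
    z=np.array([0,0,-1])*np.cos(t)+h*np.sin(t)
    y=h*np.cos(t)+np.array([0,0,1])*np.sin(t);x=np.cross(y,z)
    return R.from_matrix(np.c_[x,y,z])
E
python3 - <<'E'
from h import *
from station import snapshot,telemetry
np.set_printoptions(precision=3,suppress=True)
a=load("pics/scene0.npz");b=load("pics/top0.npz")
for p,z in(((125,165),0),((140,160),.05),((187,85),.05),((30,125),.05),((165,60),0.1)):print(p,onz(a,*p,z))
for p,z in(((0,225),.05),((108,318),.05),((40,384),.05),((110,310),0)):print("top",p,onz(b,*p,z))
s=telemetry.sense();d=snapshot("wrist");r=R.from_quat(s["tool_rot"])
print("cam in tool",r.inv().apply(d["pose"][:3,3]-s["tcp_pos"]),r.as_matrix().T@d["pose"][:3,:3],d["fx"],d["cx"],d["cy"])
Q=tool(40);print(Q.as_quat());go([.53,-.02,.34],Q)
Q=tool(220);go([.53,-.02,.34],Q)
E
```

```text
(125, 165) [0.298 0.271 0.   ]
(140, 160) [0.334 0.22  0.05 ]
(187, 85) [0.549 0.454 0.05 ]
(30, 125) [0.111 0.48  0.05 ]
(165, 60) [0.516 0.531 0.1  ]
top (0, 225) [0.521 0.437 0.05 ]
top (108, 318) [0.344 0.226 0.05 ]
top (40, 384) [0.231 0.345 0.05 ]
top (110, 310) [0.355 0.237 0.   ]
cam in tool [ 0.073  0.    -0.142] [[-0.001 -0.959 -0.282]
 [ 1.    -0.    -0.001]
 [ 0.001 -0.282  0.959]] 336.0210968537183 257.95300753960805 190.9039600307251
[0.423 0.906 0.    0.   ]
shift [-521.4 -527.  -108.7] turn [-0.1  0.  37.2] norms 749.0 37.2 t 0.15
shift [-521.4 -527.  -108.7] turn [  -0.    -0.1 -142.8] norms 749.0 142.8 t 0.15
```

```bash
cat >> h.py <<'E'
def rows(wp):
    """wp: list of (P,Q): print rows from the present pose, each limited to 60 mm / 10 deg"""
    from station import telemetry
    s=telemetry.sense();r0=R.from_quat(s["tool_rot"]);p0=s["tcp_pos"];p,r=p0,r0;k=0
    for P,Q in wp:
        P=np.array(P,float);w=(r.inv()*Q).as_rotvec()
        n=max(1,int(np.ceil(max(np.linalg.norm(P-p)/.060,np.degrees(np.linalg.norm(w))/10.2))))
        for i in range(1,n+1):
            q=r*R.from_rotvec(w*i/n);x=p+(P-p)*i/n
            d=np.r_[r0.inv().apply(x-p0)*1000,np.degrees((r0.inv()*q).as_rotvec())].round(1);k+=1
            print(*d.tolist(),"" if k%5 else "|")
            if k%5==0:p0,r0=x,q
        p,r=P,Q
    return
E
python3 - <<'E'
from h import *
from station import telemetry
s=telemetry.sense();Q0=R.from_quat(s["tool_rot"])
Q=tool(40)
b=lambda d,z,r=.395:[r*np.cos(np.radians(d)),r*np.sin(np.radians(d)),z]
rows([(b(77,.25),Q0),(b(60,.27),Q0),(b(43,.29),Q0),(b(27,.31),Q0),(b(10,.33),Q),([.52,-.03,.34],Q)])
E
```

```text
-0.4 -57.4 -4.8 0.0 0.0 0.0 
-0.9 -114.7 -9.5 0.0 0.0 0.0 
-1.3 -172.1 -14.3 0.0 0.0 0.0 
-1.8 -229.5 -19.1 0.0 0.0 0.0 
-59.5 -238.4 -29.1 0.0 0.0 0.0 |
-57.7 -8.9 -10.0 0.0 0.0 0.0 
-110.3 -34.3 -20.0 0.0 0.0 0.0 
-162.9 -59.6 -30.0 0.0 0.0 0.0 
-203.6 -96.6 -39.9 0.0 0.0 0.0 
-244.3 -133.6 -49.9 0.0 0.0 0.0 |
-15.1 -25.0 -5.0 -0.0 0.0 9.3 
-30.3 -49.9 -9.9 -0.0 0.0 18.6 
-45.4 -74.9 -14.9 -0.1 0.0 27.9 
-60.6 -99.8 -19.9 -0.1 0.0 37.2 
-110.4 -122.3 -23.2 -0.1 0.0 37.2 |
-53.2 12.3 -3.3 0.0 0.0 0.0 
-106.5 24.7 -6.7 0.0 0.0 0.0
```

move_arm(
  commands="0 -57 -5 0 0 0 -0.3; -1 -115 -10 0 0 0 -0.3; -1 -172 -14 0 0 0 -0.3; -2 -230 -19 0 0 0 -0.3; -2 -230 -19 0 0 0 -0.3",
)

```text
t: 0.78
tcp_pos: [0.0867, 0.3796, 0.2498]
tool_rot: [0.111, 0.994, -0.003, -0.001]
force: [0.1, 1.0, 0.1]
finger_gap: 0.353
gripper_force: 0.0
```

move_arm(
  commands="-58 -9 -10 0 0 0 -0.3; -115 -18 -20 0 0 0 -0.3; -168 -43 -30 0 0 0 -0.3; -220 -69 -40 0 0 0 -0.3; -261 -106 -50 0 0 0 -0.3",
)

```text
t: 1.4
tcp_pos: [0.3239, 0.2231, 0.3011]
tool_rot: [0.111, 0.994, 0.001, 0.001]
force: [1.0, 0.7, 0.8]
finger_gap: 0.351
gripper_force: 0.0
```

move_arm(
  commands="-41 -37 -10 0 0 0 -0.3; -56 -62 -15 0 0 9.3 -0.3; -71 -87 -20 0 0 18.6 -0.3; -86 -112 -25 0 0 27.9 -0.3; -101 -137 -30 0 0 37.2 -0.3",
)

```text
t: 2.02
tcp_pos: [0.3901, 0.0668, 0.3307]
tool_rot: [0.425, 0.905, 0.0, 0.001]
force: [-0.2, 0.8, -0.4]
finger_gap: 0.351
gripper_force: 0.0
```

Run:
```python
from h import *
from station import telemetry
s=telemetry.sense();print(s["tcp_pos"],s["q"].round(2),s["finger_gap"],s["force"])
rows([([.50,-.02,.36],tool(40))])
```

```text
[0.39009023 0.06680662 0.33068696] [-0.11  0.08  1.82  0.    1.24 -0.81] 0.3507440605483843 [-0.15045749  0.7815748  -0.44581369]
-45.7 9.7 -9.7 0.0 0.0 -0.1 
-91.4 19.4 -19.4 0.0 0.0 -0.2 
-137.0 29.1 -29.2 0.1 0.0 -0.3
```

move_arm(
  commands="-46 10 -10 0 0 0 -0.3; -91 19 -19 0 0 0 -0.3; -137 29 -29 0 0 0 -0.3; -137 29 -29 0 0 0 -0.3; -137 29 -29 0 0 0 -0.3",
)

```text
t: 2.65
tcp_pos: [0.4989, -0.0183, 0.3587]
tool_rot: [0.422, 0.906, 0.0, -0.001]
force: [-0.4, 0.1, -0.6]
finger_gap: 0.349
gripper_force: 0.0
```

Run:
```python
from h import *
from station import snapshot
d=snapshot("wrist");np.savez("pics/w1.npz",**d)
c=[]
for p in([.52,.15,0],[.70,.13,0],[.46,0,0],[.5,-.1,0],[.6,-.2,0]):print(proj(d,p).round())
cv2.imwrite("pics/w1.png",cv2.resize(d["image"][:,:,::-1],(800,600),interpolation=cv2.INTER_CUBIC))
```

```text
[348.  60.]
[424. 153.]
[246. 116.]
[225. 184.]
[235. 266.]
```

View pics/w1.png

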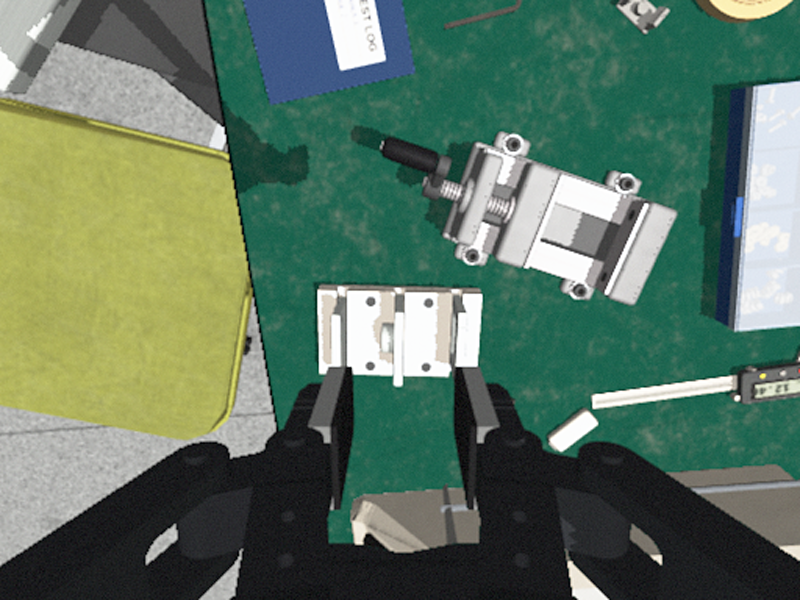

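The wrist view shows the rack's screw dots at (370,301), (428,302), (370,366) and (426,367). The spigot cover's upper edge is at (398,290-385) with the spigot on the left. The vise's ear holes are at (513,143), (627,182), (472,256) and (579,291). I'll enlarge the vise.

Run:
```python
from h import *
d=load("pics/w1.npz");crop(d,200,80,240,170,3,"pics/w1c.png")
```

```text
(no output)
```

View pics/w1c.png

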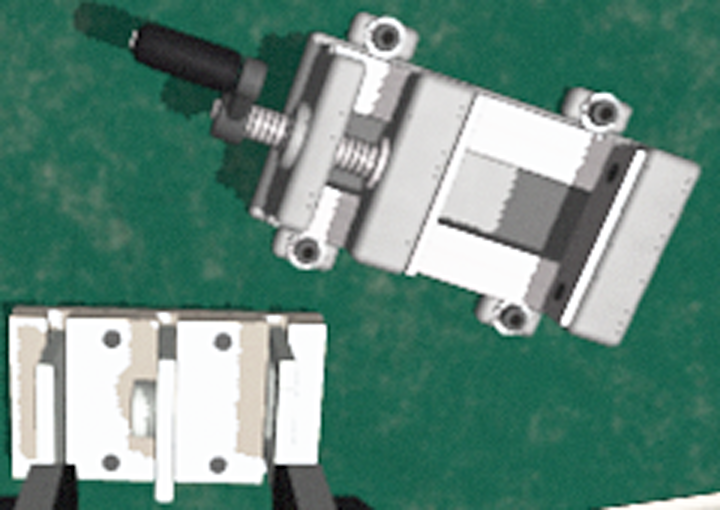

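Run:
```python
from h import *
np.set_printoptions(precision=4,suppress=True)
d=load("pics/w1.npz")
C=lambda p:((p[0]+.5)/3-.5+200,(p[1]+.5)/3-.5+80)
Z=lambda p,z:onz(d,*C(p),z)
fj=np.array([(51,43),(81,43),(81,-43),(51,-43)])/1000
th,t,r=fit2(fj,[Z(p,.074) for p in[(648,150),(699,163),(615,345),(566,325)]]);print("vise",np.degrees(th),t,(r*1e3).round(1).tolist())
ear=[Z(p,.01) for p in[(386,36),(602,110),(514,317),(308,250)]]
th2,t2,r=fit2(np.array([(-1,1),(1,1),(1,-1),(-1,-1)])*[.0385,.04],ear);print("ears",np.degrees(th2),t2,(r*1e3).round(1).tolist())
c,s=np.cos(th),np.sin(th)
V=lambda w:(np.array([[c,s],[-s,c]])@(np.array(w)[:2]-t)*1e3).round(1)
print("jaw",[V(Z(p,.074)) for p in[(473,93),(408,273)]])
print("slot +y",[V(Z(p,.046)) for p in[(468,152),(578,188)]],"-y",[V(Z(p,.046)) for p in[(440,220),(550,260)]])
print("handle",[V(Z(p,.09)) for p in[(135,40),(240,75)]],"hub",V(Z((230,120),.06)), "arm end",V(Z((252,75),.09)))
dots=[Z(p,.024) for p in[(112,339),(223,342),(219,465),(111,463)]]
th3,t3,r=fit2(np.array([(-1,1),(1,1),(1,-1),(-1,-1)])*[.0275,.03],dots);print("rack",np.degrees(th3),t3,(r*1e3).round(1).tolist())
for p in[(165,347),(165,502)]:print("cover",Z(p,.07))
```

```text
vise 21.741614506465794 [0.5966 0.0719] [[4.4, -1.2], [-3.0, -2.2], [-3.0, -0.1], [1.6, 3.5]]
ears 22.161202186152146 [0.5979 0.0719] [[-20.6, 6.3], [10.2, 18.7], [21.0, -6.3], [-10.5, -18.6]]
jaw [array([-24.1,  38.8]), array([-21.1, -40.3])]
slot +y [array([-8.1, 15.5]), array([45.3, 16.2])] -y [array([ -8.2, -16.8]), array([ 47. , -18.1])]
handle [array([-162.3,   15.4]), array([-118.9,   15.7])] hub [-114.7   -3.7] arm end [-114.4   17.2]
rack 38.690867200083424 [ 0.5616 -0.1015] [[-2.0, 2.5], [-1.9, 2.2], [2.0, -2.2], [1.8, -2.6]]
cover [ 0.5334 -0.0679  0.07  ]
cover [ 0.5821 -0.1263  0.07  ]
```

Run:
```python
from h import *
rows([([.5585,-.0995,.13],tool(39))])
```

```text
-20.3 -1.3 45.7 -0.0 -0.0 0.2 
-40.6 -2.5 91.4 -0.0 -0.0 0.4 
-60.9 -3.8 137.2 -0.0 -0.1 0.6 
-81.2 -5.1 182.9 -0.0 -0.1 0.8 
-101.5 -6.3 228.6 -0.0 -0.1 1.1 |
```

move_arm(
  commands="-23 -1 50 0 0 0.2 -0.3; -46 -3 105 0 0 0.5 -0.3; -70 -4 160 0 0 0.8 -0.3; -101 -6 229 0 0 1 -0.3; -101 -6 229 0 0 1 -0.3",
)

```text
t: 3.32
tcp_pos: [0.557, -0.0988, 0.1267]
tool_rot: [0.43, 0.903, -0.0, -0.004]
force: [0.1, 0.1, 0.5]
finger_gap: 0.349
gripper_force: 0.0
```

Run:
```python
from h import *
from station import snapshot,telemetry
d=snapshot("wrist");np.savez("pics/w2.npz",**d);s=telemetry.sense();print(s["tcp_pos"],proj(d,s["tcp_pos"]))
print([proj(d,p).round(1) for p in([.5585,-.0995,.07],[.5585-.034*.629,-.0995+.034*.777,.07],[.5585+.034*.629,-.0995-.034*.777,.07])])
cv2.imwrite("pics/w2.png",d["image"][:,:,::-1])
```

```text
[ 0.55770616 -0.09911765  0.1273367 ] [260.15892632 255.35162834]
[array([260.6, 214.7]), array([260.7, 161.6]), array([260.5, 263.3])]
```

View pics/w2.png

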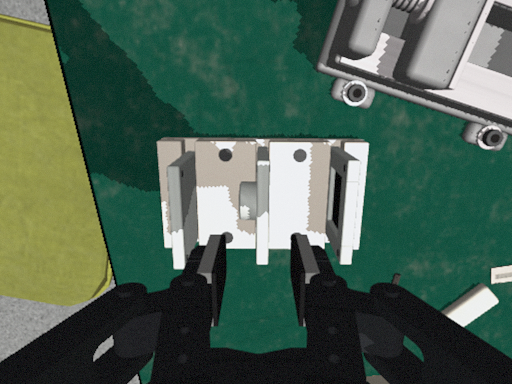

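Cover's upper edge is at u≈262, v 161-265 (predicted 260.6, 161-263), centred between the pads to about 1 mm. I'll descend.

Run:
```python
from h import *
rows([([.5593,-.0989,.057],tool(39))])
```

```text
-0.6 0.8 35.2 -0.1 -0.1 0.0 
-1.2 1.6 70.3 -0.2 -0.3 0.0
```

move_arm(
  commands="-0.5 1.5 20 0 -0.2 0 -0.3; -1 1.5 40 0 -0.2 0 -0.3; -1 1.5 58 0 -0.2 0 -0.3; -1 1.5 69 0 -0.2 0 -0.3; -1 1.5 69 0 -0.2 0 -0.3",
)

```text
t: 4.0
tcp_pos: [0.5612, -0.0989, 0.0622]
tool_rot: [0.43, 0.903, -0.001, 0.002]
force: [0.0, -0.9, -0.3]
finger_gap: 0.348
gripper_force: 0.0
```

move_arm(
  commands="0 0 0 0 0 0 -1; 0 0 0 0 0 0 -1; 0 0 0 0 0 0 -1; 0 0 0 0 0 0 -1; 0 0 0 0 0 0 -1",
  grip_force=60,
)

```text
t: 4.62
tcp_pos: [0.5617, -0.0996, 0.0626]
tool_rot: [0.43, 0.903, -0.001, 0.003]
force: [-1.0, 0.2, 5.5]
finger_gap: 0.069
gripper_force: 59.8
```

Grip is about 5 mm shallow, so I'll regrip deeper.

move_arm(
  commands="0 0 0 0 0 0 -0.4; 0 0 0 0 0 0 -0.4; 0 -1 3 0 0 0 -0.4; 0 -1 6 0 0 0 -0.4; 0 -1 6 0 0 0 -0.4",
)

```text
t: 5.25
tcp_pos: [0.5599, -0.1, 0.0548]
tool_rot: [0.43, 0.903, -0.001, 0.001]
force: [-0.1, 0.3, -0.8]
finger_gap: 0.3
gripper_force: 0.0
```

move_arm(
  commands="0 0 0 0 0 0 -1; 0 0 0 0 0 0 -1; 0 0 0 0 0 0 -1; 0 0 0 0 0 0 -1; 0 0 0 0 0 0 -1",
  grip_force=70,
)

```text
t: 5.88
tcp_pos: [0.5604, -0.1001, 0.0554]
tool_rot: [0.43, 0.903, -0.001, 0.002]
force: [-0.2, 0.5, -0.3]
finger_gap: 0.067
gripper_force: 70.9
```

move_arm(
  commands="0 0 -4 0 0 0 -1; 0 0 -15 0 0 0 -1; 0 0 -40 0 0 0 -1; 0 0 -80 0 0 0 -1; 0 0 -80 0 0 0 -1",
)

```text
t: 6.5
tcp_pos: [0.5622, -0.1008, 0.139]
tool_rot: [0.43, 0.903, -0.001, 0.005]
force: [-0.6, 0.5, -0.9]
finger_gap: 0.071
gripper_force: 70.9
```

Run:
```python
from h import *
from station import snapshot,telemetry
s=telemetry.sense();print(s["tcp_pos"],s["finger_gap"],s["force"],s["gripper_force"],s["t"])
ds={n:snapshot(n) for n in("scene","top")}
for n,d in ds.items():np.savez(f"pics/{n}3.npz",**d);print(n,proj(d,s["tcp_pos"]).round(1))
ims=[]
for n,d in ds.items():
    u,v=proj(d,s["tcp_pos"]).astype(int);x=d["image"][v-50:v+50,u-40:u+40,::-1];ims.append(cv2.resize(x,(400,500),interpolation=cv2.INTER_CUBIC));print(n,u-40,v-50)
cv2.imwrite("pics/held.png",np.hstack(ims))
```

```text
[ 0.56222788 -0.10077645  0.13896635] 0.07087934349556642 [-0.64683917  0.48391995 -0.90601707] 70.90203881263733 6.5
scene [285.8 195.3]
top [284.4 189.4]
scene 245 145
top 244 139
```

View pics/held.png

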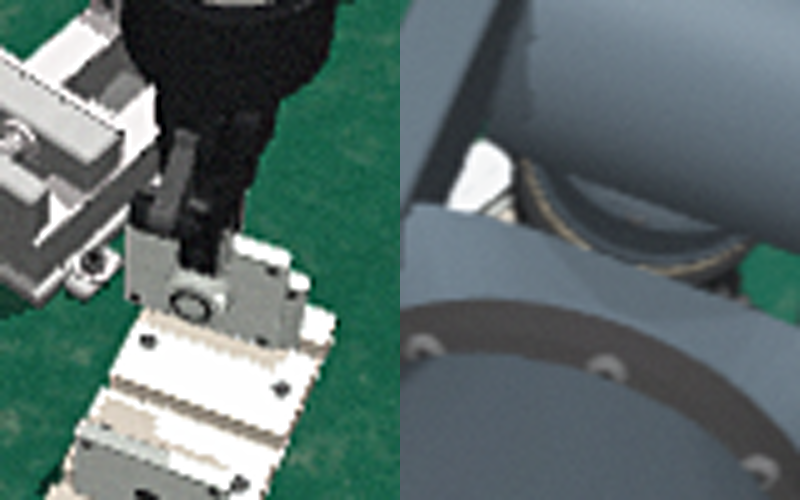

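Run:
```python
from h import *
d=load("pics/scene3.npz");t=np.array([.5622,-.1008,.139]);x=np.array([.777,.629,0]);y=np.array([-.629,.777,0])
for dy in(-5,0,5):
  for dz in(-16,-13):
    p=proj(d,t-.016*x+dy*y/1000+[0,0,dz/1000]);print(dy,dz,((p-[245,145]+.5)*5).round())
for dy in(-35,35):print(((proj(d,t-.004*x+dy*y/1000+[0,0,.0145])-[245,145]+.5)*5).round(), ((proj(d,t-.004*x+dy*y/1000+[0,0,-.0455])-[245,145]+.5)*5).round())
```

```text
-5 -16 [201. 310.]
-5 -13 [202. 306.]
0 -16 [190. 306.]
0 -13 [190. 302.]
5 -16 [179. 302.]
5 -13 [179. 298.]
[287. 267.] [274. 354.]
[124. 212.] [120. 300.]
```

Run:
```python
from h import *
rows([([.57,-.06,.19],tool(39,8)),([.605,.074,.16],tool(21.8,45))])
```

```text
12.2 16.5 -27.1 -4.0 0.1 0.0 
24.4 33.0 -54.2 -8.0 0.2 0.1 
44.9 60.9 -46.8 -17.2 -1.5 4.1 
65.4 88.8 -39.3 -26.3 -3.1 8.2 
86.0 116.7 -31.9 -35.5 -4.8 12.3 |
26.4 14.2 18.9 -9.2 -2.0 3.9
```

move_arm(
  commands="12 16.5 -27 -4 0 0; 24 33 -54 -8 0 0; 45 61 -47 -17 -1.5 4; 65 89 -39 -26 -3 8; 86 117 -32 -35.5 -5 12",
)

```text
invalid input
```

Missed the opening column, so I'll send it again.

move_arm(
  commands="12 16.5 -27 -4 0 0 -1; 24 33 -54 -8 0 0 -1; 45 61 -47 -17 -1.5 4 -1; 65 89 -39 -26 -3 8 -1; 86 117 -32 -35.5 -5 12 -1",
)

```text
t: 7.22
tcp_pos: [0.5926, 0.0311, 0.1702]
tool_rot: [0.483, 0.833, 0.231, 0.139]
force: [-0.2, 1.2, -1.0]
finger_gap: 0.069
gripper_force: 70.8
```

move_arm(
  commands="26 14 19 -9.2 -2 3.9 -1; 26 14 19 -9.2 -2 3.9 -1; 26 14 19 -9.2 -2 3.9 -1; 26 14 19 -9.2 -2 3.9 -1; 26 14 19 -9.2 -2 3.9 -1",
)

```text
t: 7.85
tcp_pos: [0.6011, 0.063, 0.1622]
tool_rot: [0.501, 0.793, 0.292, 0.185]
force: [-0.0, 0.0, -1.2]
finger_gap: 0.069
gripper_force: 70.9
```

Run:
```python
from h import *
from station import snapshot,telemetry
s=telemetry.sense();print(s["tcp_pos"],s["q"].round(2),s["finger_gap"],s["force"],s["t"])
Q=tool(21.8,45);rows([([.6091,.0758,.13],Q),([.6091,.0758,.0825],Q)])
d=snapshot("scene");np.savez("pics/s4.npz",**d);x=d["image"][110:230,190:340,::-1];cv2.imwrite("pics/s4.png",cv2.resize(x,(750,600),interpolation=cv2.INTER_CUBIC))
```

```text
[0.60106288 0.06295432 0.16217106] [-0.31  0.54  2.04  1.56  0.46 -2.18] 0.06936242524901895 [-0.01469345  0.03358755 -1.15455575] 7.85
8.2 -11.2 32.8 -4.5 -2.4 2.7 
8.2 -42.0 68.9 -4.5 -2.4 2.7
```

View pics/s4.png

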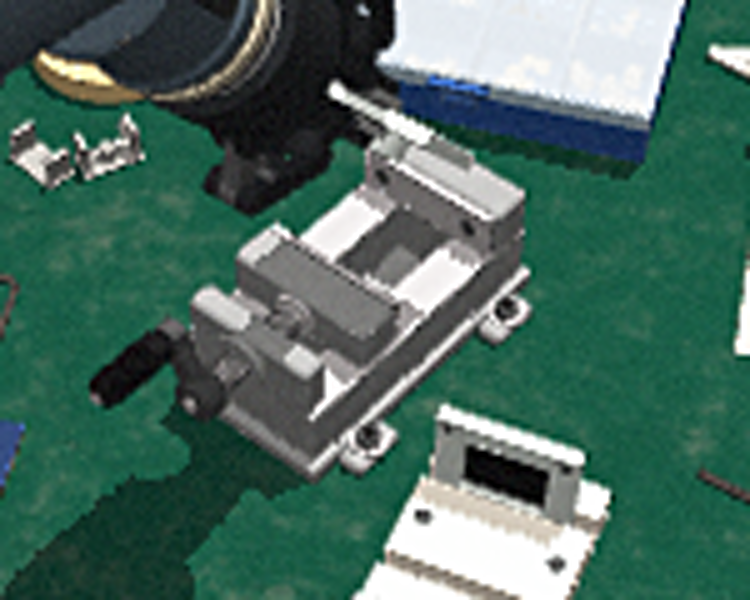

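The held cover shows above the vise, with its edge at (330-470, 85-165). The pose is still about 6° and 12 mm short, so I'll correct it before going down.

move_arm(
  commands="8 -11 33 -4.5 -2.4 2.7 -1; 8 -11 33 -4.5 -2.4 2.7 -1; 8 -11 33 -4.5 -2.4 2.7 -1; 8 -11 33 -4.5 -2.4 2.7 -1; 8 -11 33 -4.5 -2.4 2.7 -1",
)

```text
t: 8.52
tcp_pos: [0.6103, 0.0756, 0.1315]
tool_rot: [0.517, 0.765, 0.317, 0.215]
force: [-0.2, -0.1, -0.5]
finger_gap: 0.072
gripper_force: 70.9
```

Run:
```python
from h import *
from station import snapshot,telemetry
s=telemetry.sense();print(s["tcp_pos"],s["q"].round(2),s["qd"].round(2),s["force"],s["t"])
Q=tool(21.8,45);rows([([.6091,.0758,.11],Q),([.6091,.0758,.0825],Q)])
```

```text
[0.61029328 0.07556925 0.13150912] [-0.28  0.64  2.1   2.08  0.52 -2.64] [-0.   -0.    0.    0.01  0.   -0.01] [-0.18319102 -0.07980038 -0.5468223 ] 8.525
0.7 -16.0 14.5 0.1 0.0 0.1 
0.7 -35.5 33.9 0.1 0.0 0.1
```

move_arm(
  commands="1 -8 7 0 0 0 -1; 1 -16 14.5 0 0 0 -1; 1 -22 21 0 0 0 -1; 1 -28 26.5 0 0 0 -1; 1 -28 26.5 0 0 0 -1",
)

```text
t: 9.15
tcp_pos: [0.608, 0.0765, 0.0913]
tool_rot: [0.518, 0.765, 0.317, 0.214]
force: [0.2, -0.9, -0.7]
finger_gap: 0.073
gripper_force: 70.9
```

Run:
```python
from h import *
from station import snapshot,telemetry
s=telemetry.sense();print(s["tcp_pos"],s["q"].round(2),s["qd"].round(2),s["force"],s["t"])
Q=tool(21.8,45);rows([([.6091,.0758,.0825],Q)])
```

```text
[0.60802738 0.07647103 0.09130328] [-0.28  0.74  2.11  2.23  0.58 -2.82] [-0.   -0.01 -0.   -0.01  0.    0.01] [ 0.15737841 -0.85728254 -0.71535167] 9.15
-1.0 -5.7 6.8 -0.0 -0.0 -0.0
```

Joint 6 is close to its range limit (-2.82 of -2.85), so I'll use a 40° tilt instead.

Run:
```python
from h import *
Q=tool(21.8,40);rows([([.6117,.0769,.092],Q),([.6117,.0769,.085],Q)])
```

```text
-1.0 3.0 2.0 5.0 -0.0 -0.0 
-1.0 -1.9 7.0 5.0 -0.0 -0.0
```

move_arm(
  commands="-1 3 2 5 0 0 -1; -1 3 2 5 0 0 -1; -1 3 2 5 0 0 -1; -1 1 4 5 0 0 -1; -1 1 4 5 0 0 -1",
)

```text
t: 9.78
tcp_pos: [0.611, 0.0768, 0.0889]
tool_rot: [0.527, 0.778, 0.283, 0.191]
force: [0.5, 0.0, -0.6]
finger_gap: 0.068
gripper_force: 70.9
```

Run:
```python
from h import *
from station import snapshot,telemetry
s=telemetry.sense();print(s["tcp_pos"],s["q"].round(2),s["qd"].round(2),s["force"],s["t"])
Q=tool(21.8,40);rows([([.6117,.0769,.084],Q)])
```

```text
[0.61101892 0.07681539 0.08890385] [-0.25  0.7   2.06  2.06  0.44 -2.6 ] [ 0.   -0.01 -0.01 -0.01 -0.    0.01] [ 0.51165555  0.02723461 -0.56192782] 9.775
-0.2 -2.6 4.2 -0.0 -0.1 -0.1
```

Now I'll ease down until it touches and check the force.

move_arm(
  commands="0 -1 1.5 0 0 0 -1; 0 -2 3 0 0 0 -1; 0 -2.6 4.2 0 0 0 -1; 0 -3 4.5 0 0 0 -1; 0 -3 4.5 0 0 0 -1",
)

```text
t: 10.4
tcp_pos: [0.6123, 0.0771, 0.0843]
tool_rot: [0.527, 0.778, 0.283, 0.192]
force: [0.0, -0.5, -1.2]
finger_gap: 0.071
gripper_force: 70.9
```

Run:
```python
from h import *
from station import snapshot,telemetry
s=telemetry.sense();print(s["tcp_pos"],s["q"].round(2),s["force"],s["t"])
d=snapshot("scene");np.savez("pics/s5.npz",**d);x=d["image"][110:210,200:320,::-1];cv2.imwrite("pics/s5.png",cv2.resize(x,(600,500),interpolation=cv2.INTER_CUBIC))
```

```text
[0.61232955 0.07711107 0.08431755] [-0.24  0.72  2.06  2.08  0.45 -2.63] [ 0.01719949 -0.51780256 -1.22458023] 10.4
```

View pics/s5.png

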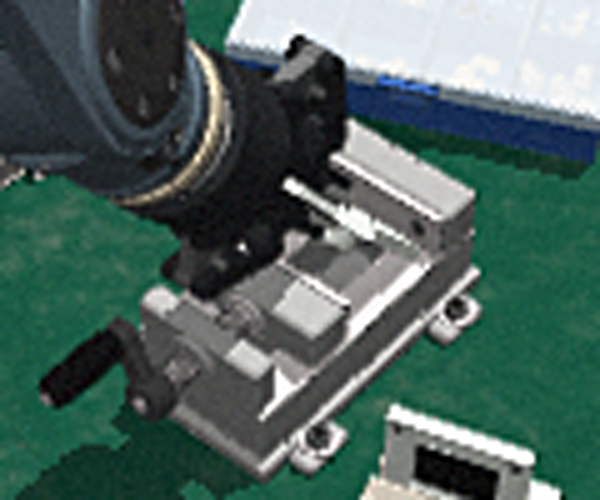

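The cover is tilted between the jaws, with its upper edge at (285,183)-(375,235) and the spigot at (340,235) over the slot. I'll lower a little more to contact.

move_arm(
  commands="0 -0.6 0.8 0 0 0 -1; 0 -1.3 1.5 0 0 0 -1; 0 -1.9 2.3 0 0 0 -1; 0 -1.9 2.3 0 0 0 -1; 0 -1.9 2.3 0 0 0 -1",
)

```text
t: 11.08
tcp_pos: [0.6127, 0.0773, 0.0825]
tool_rot: [0.526, 0.778, 0.284, 0.193]
force: [-2.9, -0.1, 4.4]
finger_gap: 0.07
gripper_force: 72.0
```

Contact. I'll open slightly, then draw back along the tool axis.

move_arm(
  commands="0 0 0 0 0 0 -0.65; 0 0 0 0 0 0 -0.65; 0 0 0 0 0 0 -0.65; 0 0 -4 0 0 0 -0.65; 0 0 -9 0 0 0 -0.65",
)

```text
t: 11.7
tcp_pos: [0.6068, 0.0749, 0.0883]
tool_rot: [0.527, 0.778, 0.283, 0.192]
force: [-0.6, -0.5, -0.8]
finger_gap: 0.17
gripper_force: 0.2
```

move_arm(
  commands="0 0 -5 0 0 0 -0.65; 0 0 -10 0 0 0 -0.65; 0 0 -20 0 0 0 -0.65; 0 0 -35 0 0 0 -0.65; 0 10 -60 0 0 0 -0.65",
)

```text
t: 12.32
tcp_pos: [0.5772, 0.0633, 0.1405]
tool_rot: [0.527, 0.778, 0.283, 0.191]
force: [-0.4, 0.0, 0.7]
finger_gap: 0.176
gripper_force: 0.0
```

Run:
```python
from h import *
from station import snapshot,telemetry
s=telemetry.sense();print(s["tcp_pos"],s["q"].round(2),s["force"],s["t"])
d=snapshot("wrist");np.savez("pics/w6.npz",**d);e=snapshot("scene");np.savez("pics/s6.npz",**e)
x=e["image"][110:210,200:320,::-1];x=cv2.resize(x,(420,350),interpolation=cv2.INTER_CUBIC);y=cv2.resize(d["image"][:,:,::-1],(380,285))
y=cv2.copyMakeBorder(y,0,65,0,0,cv2.BORDER_CONSTANT);cv2.imwrite("pics/p6.png",np.hstack([x,y]))
```

```text
[0.57718172 0.0633408  0.14046775] [-0.3   0.57  2.12  1.84  0.43 -2.42] [-0.40349961  0.02697776  0.70011622] 12.325
```

View pics/p6.png

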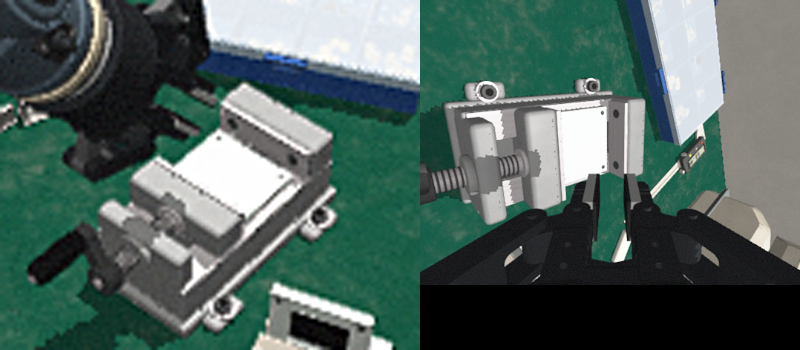

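The cover lies flat between the jaws: the white face is at (240,165) in the scene half and (580,145) in the wrist half. Next is the crank.

Run:
```python
from h import *
rows([([.52,.045,.2],tool(21.8,20)),([.4589,.0312,.2],tool(60,0)),([.4589,.0312,.16],tool(111.8))])
```

```text
2.3 -4.8 -41.4 10.1 0.0 0.0 
4.6 -9.6 -82.8 20.2 0.1 0.1 
6.6 -19.0 -90.7 24.0 2.7 -7.2 
8.6 -28.5 -98.7 27.7 5.4 -14.5 
10.6 -37.9 -106.7 31.4 8.1 -21.8 |
6.6 -10.5 -1.7 3.9 1.3 -7.6 
13.3 -21.0 -3.3 7.7 2.7 -15.1 
13.5 -21.9 3.3 7.5 3.3 -23.7 
13.7 -22.8 9.9 7.3 3.8 -32.4 
13.8 -23.8 16.5 7.0 4.4 -41.0 |
0.0 0.0 6.7 0.0 0.0 -8.6 
0.0 0.0 13.3 0.0 0.0 -17.3 
0.0 0.0 20.0 0.0 0.0 -25.9
```

move_arm(
  commands="2 -5 -41 10 0 0 0; 5 -10 -83 20 0 0 0; 7 -19 -91 24 3 -7 0; 9 -28 -99 28 5 -14.5 0; 11 -38 -107 31.4 8 -22 0",
)

```text
t: 13.05
tcp_pos: [0.4858, 0.0405, 0.1972]
tool_rot: [0.452, 0.875, 0.153, 0.079]
force: [0.3, 1.0, -0.6]
finger_gap: 0.503
gripper_force: 0.0
```

move_arm(
  commands="7 -10 -2 4 1 -7.6 0; 13 -21 -3 8 3 -15 0; 13.5 -22 3 7.5 3.3 -24 0; 14 -23 10 7.3 4 -32 0; 14 -24 16 7 4.4 -41 0",
)

```text
t: 13.68
tcp_pos: [0.4651, 0.043, 0.1733]
tool_rot: [0.113, 0.988, 0.082, 0.069]
force: [-0.4, 0.8, 0.3]
finger_gap: 0.499
gripper_force: 0.0
```

move_arm(
  commands="0 0 5 0 0 -8.6 0; 0 0 8 0 0 -17 0; 0 0 10 0 0 -26 0; 0 0 10 0 0 -26 0; 0 0 10 0 0 -26 0",
)

```text
t: 14.3
tcp_pos: [0.4668, 0.0442, 0.1639]
tool_rot: [-0.108, 0.988, 0.064, 0.086]
force: [-0.9, 0.5, 0.4]
finger_gap: 0.501
gripper_force: 0.0
```

Run:
```python
from h import *
from station import snapshot,telemetry
np.set_printoptions(precision=4,suppress=True)
s=telemetry.sense();print(s["tcp_pos"],s["q"].round(2),s["force"],s["t"])
rows([([.4589,.0312,.14],tool(111.8))])
# handle mask in wrist, scene views
t=np.array([.597,.071,0]);c,q=np.cos(np.radians(21.8)),np.sin(np.radians(21.8))
V=lambda w:np.array([c*(w[0]-t[0])+q*(w[1]-t[1]),-q*(w[0]-t[0])+c*(w[1]-t[1]),w[2]])*1000
a=load("pics/scene0.npz");b=load("pics/top0.npz");w=load("pics/w1.npz");cen={}
for n,d in(("scene",a),("top",b),("w1",w)):
    g=d["image"].astype(int).max(2);p=proj(d,[.4604,.0331,.0915]);m=((g<62)).astype(np.uint8)
    m=cv2.morphologyEx(m,cv2.MORPH_OPEN,np.ones((3,3),np.uint8))
    k,L,st,ce=cv2.connectedComponentsWithStats(m);i=1+np.argmin(np.linalg.norm(ce[1:]-p,axis=1));cen[n]=(ce[i],d);print(n,p.round(1),ce[i].round(1),st[i])
for x,y in(("scene","top"),("scene","w1"),("top","w1")):
    P,e=tri(cen[x][1],cen[x][0],cen[y][1],cen[y][0]);print(x,y,P,e,V(P).round(1))
```

```text
[0.4668 0.0442 0.1639] [-0.26  0.39  2.    0.3   0.66 -2.28] [-0.8858  0.5199  0.4442] 14.3
7.3 -6.7 10.1 2.7 5.5 -4.6 
14.6 -13.4 20.3 5.4 11.0 -9.3 
scene [215.3 182.9] [217. 183.] [208 176  20  15 156]
top [210.1 251.3] [210.1 250.8] [203 238  15  25 211]
w1 [261.8  99.7] [262.8  99.4] [245  88  36  27 545]
scene top [0.4627 0.0329 0.0897] 0.002935816471194664 [-138.8   14.5   89.7]
scene w1 [0.4628 0.0336 0.0888] 0.003323547672701798 [-138.5   15.1   88.8]
top w1 [0.4615 0.034  0.0818] 0.0003532642836036835 [-139.6   16.    81.8]
```

move_arm(
  commands="7 -7 5 2.7 5.5 -4.6 0; 14 -13 10 5.4 11 -9.3 0; 14 -13 10 5.4 11 -9.3 0; 14 -13 10 5.4 11 -9.3 0; 14 -13 10 5.4 11 -9.3 0",
)

```text
t: 14.92
tcp_pos: [0.4575, 0.03, 0.1505]
tool_rot: [-0.189, 0.982, -0.0, 0.001]
force: [-0.0, -0.3, 0.1]
finger_gap: 0.496
gripper_force: 0.0
```

Run:
```python
from h import *
from station import telemetry
s=telemetry.sense();print(s["tcp_pos"],s["q"].round(2),s["t"])
rows([([.4597,.0320,.13],tool(111.8)),([.4597,.0320,.0752],tool(111.8))])
```

```text
[0.45751404 0.02995972 0.15045858] [-0.18  0.44  1.92 -0.    0.78 -2.13] 14.925
-2.8 1.1 20.5 -0.1 0.1 0.0 
-2.7 1.2 75.3 -0.1 0.1 0.0
```

move_arm(
  commands="-3 1 20 0 0 0 0; -3 1 40 0 0 0 0; -3 1 60 0 0 0 0; -3 1 75 0 0 0 0; -3 1 75 0 0 0 0",
)

```text
t: 15.55
tcp_pos: [0.4596, 0.0318, 0.0747]
tool_rot: [-0.189, 0.982, -0.0, -0.0]
force: [-1.1, 0.6, 0.4]
finger_gap: 0.502
gripper_force: 0.0
```

move_arm(
  commands="0 0 0 0 0 0 -1; 0 0 0 0 0 0 -1; 0 0 0 0 0 0 -1; 0 0 0 0 0 0 -1; 0 0 0 0 0 0 -1",
  grip_force=100,
)

```text
t: 16.18
tcp_pos: [0.4607, 0.0321, 0.076]
tool_rot: [-0.19, 0.982, -0.001, 0.001]
force: [-1.8, 1.3, 6.4]
finger_gap: 0.164
gripper_force: 97.9
```

```bash
cat > crank.py <<'E'
import sys
from h import *
from station import telemetry
np.set_printoptions(precision=2,suppress=True)
s=telemetry.sense();r=R.from_quat(s["tool_rot"]);p=s["tcp_pos"]
t=np.array([.597,.071,0]);c,q=np.cos(np.radians(21.8)),np.sin(np.radians(21.8))
M=np.array([[c,q,0],[-q,c,0],[0,0,1]]);v=M@(p-t)*1000
off=float(sys.argv[1])   # height of handle centre above TCP, mm
step=np.radians(float(sys.argv[2])); 
yz=np.array([v[1],v[2]+off-60]);a=np.arctan2(-yz[0],yz[1])
print("vise tcp",v,"radius",np.linalg.norm(yz),"angle deg",np.degrees(a)%360,"F vise",M@s["force"],"gap",s["finger_gap"],"t",s["t"])
V2T=r.inv().as_matrix()@M.T
for i in range(1,6):
    b=a+step*i;d=np.array([8*step*i/(2*np.pi),-34*np.sin(b)-yz[0],34*np.cos(b)-yz[1]])
    print((V2T@d).round(1))
E
python3 crank.py 15 20
```

```text
vise tcp [-140.99   14.51   75.98] radius 34.21237493844455 angle deg 334.89985013431436 F vise [-1.19  1.89  6.42] gap 0.16351410810309344 t 16.175
[ -0.4 -11.5  -2.9]
[ -0.8 -23.3  -1.8]
[ -1.3 -34.    3.2]
[ -1.7 -42.3  11.5]
[ -2.1 -47.3  22.2]
```

move_arm(
  commands="0 -11.5 -3 0 0 0 -1; -1 -23 -2 0 0 0 -1; -1 -34 3 0 0 0 -1; -2 -42 11.5 0 0 0 -1; -2 -47 22 0 0 0 -1",
)

```text
t: 16.8
tcp_pos: [0.4809, -0.0117, 0.0531]
tool_rot: [-0.19, 0.982, -0.001, 0.002]
force: [0.9, 2.3, 2.8]
finger_gap: 0.166
gripper_force: 98.0
```

```bash
python3 crank.py 15 20
```

```text
vise tcp [-138.52  -33.67   53.11] radius 34.63079612912 angle deg 76.45196168034163 F vise [1.74 1.82 2.75] gap 0.16620582875485312 t 16.8
[-0.4 -0.1 11.9]
[-0.8  3.3 23.3]
[-1.3 10.3 32.7]
[-1.7 20.2 39.2]
[-2.2 31.7 42. ]
```

move_arm(
  commands="-0.4 0 12 0 0 0 -1; -1 3 23 0 0 0 -1; -1 10 33 0 0 0 -1; -2 20 39 0 0 0 -1; -2 31.5 42 0 0 0 -1",
)

```text
t: 17.42
tcp_pos: [0.4707, 0.0199, 0.0112]
tool_rot: [-0.19, 0.982, -0.001, 0.002]
force: [2.9, -0.9, 10.4]
finger_gap: 0.16
gripper_force: 99.2
```

```bash
python3 crank.py 15 20
```

```text
vise tcp [-136.24   -0.51   11.22] radius 33.7858649308038 angle deg 179.1309712034199 F vise [ 2.31 -1.93 10.39] gap 0.1603598076730127 t 17.425
[-0.5 11.6 -1.7]
[-1.  21.9 -7.5]
[ -1.4  29.6 -16.4]
[ -1.9  33.8 -27.5]
[ -2.4  34.  -39.3]
```

move_arm(
  commands="-0.5 11.5 -2 0 0 0 -1; -1 22 -7.5 0 0 0 -1; -1.5 29.5 -16.5 0 0 0 -1; -2 34 -27.5 0 0 0 -1; -2.5 34 -39.5 0 0 0 -1",
)

```text
t: 18.05
tcp_pos: [0.46, 0.0521, 0.0516]
tool_rot: [-0.19, 0.982, -0.001, 0.001]
force: [4.7, -0.9, -4.1]
finger_gap: 0.164
gripper_force: 97.8
```

```bash
python3 crank.py 15 12
```

```text
vise tcp [-134.22   33.29   51.63] radius 33.941231194455625 angle deg 281.2571578257739 F vise [ 3.99 -2.56 -4.05] gap 0.16364306901150222 t 18.05
[-0.3 -2.1 -6.8]
[ -0.5  -5.6 -13. ]
[ -0.8 -10.2 -18.3]
[ -1.1 -16.  -22.6]
[ -1.3 -22.4 -25.5]
```

move_arm(
  commands="-0.3 -2 -7 0 0 0 -1; -0.5 -5.5 -13 0 0 0 -1; -1 -10 -18.5 0 0 0 -1; -1 -16 -22.5 0 0 0 -1; -1.3 -22.5 -25.5 0 0 0 -1",
)

```text
t: 18.68
tcp_pos: [0.4693, 0.032, 0.0774]
tool_rot: [-0.189, 0.982, 0.0, 0.001]
force: [3.9, 5.1, 4.6]
finger_gap: 0.159
gripper_force: 98.7
```

```bash
python3 crank.py 15 10
```

```text
vise tcp [-133.01   11.19   77.37] radius 34.250060091462785 angle deg 340.93410670944354 F vise [5.53 3.26 4.62] gap 0.15858638876460932 t 18.675
[-0.2 -5.8 -1.2]
[ -0.4 -11.7  -1.6]
[ -0.7 -17.6  -1. ]
[ -0.9 -23.3   0.6]
[ -1.1 -28.7   3.2]
```

move_arm(
  commands="-0.2 -6 -1 0 0 0 -1; -0.4 -11.5 -1.5 0 0 0 -1; -0.7 -17.5 -1 0 0 0 -1; -0.9 -23 0.6 0 0 0 -1; -0.9 -23 0.6 0 0 0 -1",
)

```text
t: 19.3
tcp_pos: [0.479, 0.0101, 0.077]
tool_rot: [-0.189, 0.982, -0.001, 0.001]
force: [4.4, 1.9, 8.1]
finger_gap: 0.166
gripper_force: 99.0
```

```bash
python3 crank.py 15 10
```

```text
vise tcp [-132.17  -12.71   76.98] radius 34.41371129618025 angle deg 21.671331010746762 F vise [4.82 0.11 8.06] gap 0.16586730515662176 t 19.3
[-0.2 -5.1  3.1]
[-0.4 -9.9  6.6]
[ -0.6 -13.9  10.9]
[ -0.8 -17.2  15.9]
[ -1.  -19.5  21.3]
```

move_arm(
  commands="-0.2 -5 3 0 0 0 -1; -0.4 -10 6.6 0 0 0 -1; -0.6 -14 11 0 0 0 -1; -0.6 -14 11 0 0 0 -1; -0.6 -14 11 0 0 0 -1",
)

```text
t: 19.92
tcp_pos: [0.4847, -0.0027, 0.0665]
tool_rot: [-0.19, 0.982, -0.001, 0.001]
force: [1.1, 1.0, 10.8]
finger_gap: 0.164
gripper_force: 99.5
```

```bash
python3 crank.py 15 10
```

```text
vise tcp [-131.68  -26.74   66.45] radius 34.28009435616026 angle deg 51.25466736672295 F vise [ 1.42  0.49 10.84] gap 0.16372973063021615 t 19.925
[-0.2 -3.1  5.1]
[-0.4 -5.4 10.5]
[-0.6 -6.8 16.3]
[-0.8 -7.2 22.2]
[-1.  -6.6 28.1]
```

move_arm(
  commands="-0.2 -3 5 0 0 0 -1; -0.4 -5.4 10.5 0 0 0 -1; -0.6 -6.8 16.3 0 0 0 -1; -0.6 -6.8 16.3 0 0 0 -1; -0.6 -6.8 16.3 0 0 0 -1",
)

```text
t: 20.55
tcp_pos: [0.4878, -0.0091, 0.0506]
tool_rot: [-0.19, 0.982, -0.001, 0.001]
force: [1.5, -0.0, 14.6]
finger_gap: 0.161
gripper_force: 100.0
```

```bash
python3 crank.py 15 10
```

```text
vise tcp [-131.13  -33.85   50.6 ] radius 34.31052743575558 angle deg 80.61290169569644 F vise [ 1.36 -0.58 14.63] gap 0.16071756150761002 t 20.55
[-0.2 -0.1  6. ]
[-0.4  0.5 11.9]
[-0.6  2.1 17.6]
[-0.8  4.7 22.9]
[-1.1  8.1 27.7]
```

move_arm(
  commands="-0.2 0 6 0 0 0 -1; -0.4 0.5 12 0 0 0 -1; -0.6 2 17.6 0 0 0 -1; -0.6 2 17.6 0 0 0 -1; -0.6 2 17.6 0 0 0 -1",
)

```text
t: 21.18
tcp_pos: [0.4879, -0.0077, 0.0336]
tool_rot: [-0.19, 0.982, -0.002, 0.002]
force: [0.0, -2.3, 20.4]
finger_gap: 0.166
gripper_force: 100.7
```

```bash
python3 crank.py 15 10
```

```text
vise tcp [-130.53  -32.59   33.62] radius 34.51744116973748 angle deg 109.24537447932777 F vise [-0.81 -2.12 20.41] gap 0.16571057923776425 t 21.175
[-0.2  2.9  5.2]
[-0.4  6.3 10.1]
[-0.6 10.4 14.3]
[-0.9 15.3 17.8]
[-1.1 20.6 20.3]
```

move_arm(
  commands="-0.2 3 5 0 0 0 -1; -0.4 6.3 10 0 0 0 -1; -0.6 10.4 14.3 0 0 0 -1; -0.9 15.3 17.8 0 0 0 -1; -0.9 15.3 17.8 0 0 0 -1",
)

```text
t: 21.8
tcp_pos: [0.484, 0.0043, 0.0164]
tool_rot: [-0.191, 0.982, -0.003, 0.002]
force: [-2.9, -17.7, 26.5]
finger_gap: 0.162
gripper_force: 101.5
```

```bash
python3 crank.py 15 10
python3 - <<'E'
from h import *
from station import snapshot
# jaw face position: edge of cover (bright) / jaw along vise x, in top and scene views
t=np.array([.597,.071,0]);c,q=np.cos(np.radians(21.8)),np.sin(np.radians(21.8))
for n in("top","scene"):
    d=snapshot(n);np.savez(f"pics/{n}7.npz",**d);g=d["image"].astype(np.float32).mean(2)
    for y in(-25,-10,10,25):
        print(n,y,[int(cv2.getRectSubPix(g,(1,1),tuple(map(float,proj(d,[t[0]+c*x/1e3-q*y/1e3,t[1]+q*x/1e3+c*y/1e3,.074]))))[0,0]) for x in range(-40,60,4)])
E
```

```text
vise tcp [-129.67  -19.98   16.42] radius 34.871409185101065 angle deg 145.04228156663578 F vise [ -9.28 -15.32  26.48] gap 0.16168056768614023 t 21.8
[-0.2  5.6  2.2]
[-0.5 11.2  4.2]
[-0.7 17.1  5.2]
[-0.9 23.   5.1]
[-1.2 28.8  4. ]
top -25 [101, 133, 210, 214, 214, 216, 205, 172, 246, 242, 245, 244, 245, 245, 244, 244, 244, 245, 244, 245, 218, 197, 85, 233, 169]
top -10 [123, 137, 212, 215, 217, 218, 217, 166, 245, 244, 245, 245, 244, 244, 244, 245, 244, 244, 244, 245, 227, 193, 98, 241, 167]
top 10 [114, 90, 49, 68, 92, 198, 199, 170, 244, 244, 244, 244, 244, 244, 244, 244, 244, 244, 245, 245, 220, 197, 97, 235, 168]
top 25 [56, 90, 97, 96, 97, 95, 119, 164, 238, 241, 245, 244, 244, 244, 244, 245, 244, 244, 244, 245, 206, 186, 81, 242, 166]
scene -25 [75, 155, 204, 204, 202, 200, 195, 169, 243, 254, 253, 252, 252, 252, 252, 253, 254, 240, 210, 158, 95, 99, 91, 212, 181]
scene -10 [162, 150, 206, 208, 206, 210, 204, 148, 254, 253, 252, 252, 252, 252, 252, 253, 254, 244, 203, 142, 97, 98, 112, 218, 178]
scene 10 [82, 161, 203, 203, 203, 205, 193, 194, 253, 253, 252, 252, 252, 252, 252, 252, 254, 240, 198, 143, 102, 100, 116, 240, 169]
scene 25 [53, 44, 47, 93, 207, 207, 197, 186, 152, 56, 68, 60, 60, 56, 58, 65, 53, 50, 62, 90, 100, 99, 108, 249, 172]
```

Resistance is building, about 23 N at the handle. Two more arcs to clamp firmly.

move_arm(
  commands="-0.2 5.6 2.2 0 0 0 -1; -0.5 11.2 4.2 0 0 0 -1; -0.7 17 5.2 0 0 0 -1; -0.9 23 5 0 0 0 -1; -0.9 23 5 0 0 0 -1",
)

```text
t: 22.52
tcp_pos: [0.4774, 0.0227, 0.0103]
tool_rot: [-0.191, 0.982, -0.005, 0.003]
force: [-2.3, -36.9, 13.2]
finger_gap: 0.164
gripper_force: 100.7
```

```bash
python3 crank.py 15 10
```

```text
vise tcp [-129.     -0.46   10.3 ] radius 34.70600797547304 angle deg 179.24380671608822 F vise [-15.86 -33.39  13.17] gap 0.16369439764191138 t 22.525
[-0.2  5.9 -1.2]
[-0.5 11.6 -2.7]
[-0.7 17.  -5.2]
[-1.  21.9 -8.6]
[ -1.2  26.1 -12.8]
```

move_arm(
  commands="0.5 6 -1 0 0 0 -1; 1 11.5 -2.7 0 0 0 -1; 1 17 -5 0 0 0 -1; 1 20 -7 0 0 0 -1; 1 20 -7 0 0 0 -1",
)

```text
t: 23.15
tcp_pos: [0.4711, 0.0396, 0.0153]
tool_rot: [-0.19, 0.982, -0.005, 0.004]
force: [2.9, -43.1, -8.3]
finger_gap: 0.165
gripper_force: 98.6
```

```bash
python3 crank.py 15 10
```

```text
vise tcp [-128.55   17.6    15.28] radius 34.54300920750418 angle deg 210.62665289549417 F vise [-13.34 -41.07  -8.33] gap 0.16523331967845772 t 23.15
[-0.3  4.5 -4. ]
[-0.5  8.6 -8.3]
[ -0.8  11.9 -13.2]
[ -1.   14.3 -18.6]
[ -1.3  15.7 -24.4]
```

The clamp torque is about 1.4 N·m. I'll let go and rise clear.

move_arm(
  commands="0 -2 0 0 0 0 -0.3; 0 -2 0 0 0 0 -0.3; 0 -2 0 0 0 0 -0.3; 1 -2 0 0 0 0 -0.3; 2 -2 -10 0 0 0 -0.3",
)

```text
t: 23.78
tcp_pos: [0.4718, 0.0372, 0.026]
tool_rot: [-0.191, 0.981, -0.006, 0.006]
force: [5.9, -38.7, 9.6]
finger_gap: 0.351
gripper_force: 19.5
```

move_arm(
  commands="1 0 -20 0 0 0 -0.3; 2 0 -50 0 0 0 -0.3; 4 0 -100 0 0 0 -0.3; 4 0 -150 0 0 0 -0.3; 4 0 -150 0 0 0 -0.3",
)

```text
t: 24.4
tcp_pos: [0.461, 0.0436, 0.178]
tool_rot: [-0.19, 0.982, -0.001, 0.002]
force: [0.2, -0.6, 0.2]
finger_gap: 0.353
gripper_force: 0.0
```

Run:
```python
from h import *
from station import snapshot,telemetry
np.set_printoptions(precision=4,suppress=True)
s=telemetry.sense();print(s["tcp_pos"],s["force"],s["t"])
t=np.array([.597,.071,0]);c,q=np.cos(np.radians(21.8)),np.sin(np.radians(21.8))
W=lambda x,y,z:np.array([t[0]+c*x/1e3-q*y/1e3,t[1]+q*x/1e3+c*y/1e3,z/1e3])
for n in("top","scene","wrist"):
    d=snapshot(n);np.savez(f"pics/{n}8.npz",**d)
    g=d["image"].astype(np.float32).mean(2)
    for y in(-28,0,28): print(n,y,[int(cv2.getRectSubPix(g,(1,1),tuple(map(float,proj(d,W(x,y,54)))))[0,0]) for x in range(-20,60,4)])
    # bright quad of cover face
    m=np.zeros(g.shape,np.uint8);cv2.fillConvexPoly(m,np.array([proj(d,W(*p,54)) for p in((-16,42),(56,42),(56,-42),(-16,-42))]).round().astype(int),1)
    m=((g>225)&(m>0)).astype(np.uint8);k,L,st,ce=cv2.connectedComponentsWithStats(m)
    if k>1:
        i=1+st[1:,4].argmax();cn=max(cv2.findContours((L==i).astype(np.uint8),0,2)[0],key=cv2.contourArea);b=cv2.boxPoints(cv2.minAreaRect(cn))
        P=[onz(d,*p,.054) for p in b];print(n,"quad sides mm",[round(1e3*np.linalg.norm(P[j]-P[j-1]),1) for j in range(4)],"centre vise",[(1e3*np.array([c*(w[0]-t[0])+q*(w[1]-t[1]),-q*(w[0]-t[0])+c*(w[1]-t[1])])).round(1) for w in[np.mean(P,0)]])
```

```text
[0.461  0.0436 0.178 ] [ 0.2245 -0.5969  0.2108] 24.4
top -28 [213, 213, 191, 213, 212, 229, 244, 244, 244, 244, 244, 244, 244, 244, 244, 245, 199, 172, 93, 132]
top 0 [215, 216, 210, 232, 244, 244, 244, 244, 244, 244, 244, 244, 244, 244, 244, 244, 241, 203, 115, 144]
top 28 [214, 215, 195, 219, 208, 240, 244, 244, 244, 244, 244, 244, 244, 244, 244, 245, 208, 178, 97, 143]
top quad sides mm [np.float64(53.8), np.float64(85.0), np.float64(54.2), np.float64(84.2)] centre vise [array([18.4, -1.1])]
scene -28 [208, 203, 201, 205, 204, 180, 241, 253, 252, 252, 252, 252, 252, 252, 252, 254, 189, 177, 94, 33]
scene 0 [202, 202, 202, 202, 198, 174, 249, 253, 252, 252, 252, 252, 252, 252, 252, 254, 245, 187, 110, 95]
scene 28 [203, 199, 200, 205, 200, 194, 252, 254, 253, 253, 253, 254, 253, 253, 254, 255, 177, 168, 91, 49]
scene quad sides mm [np.float64(81.5), np.float64(50.7), np.float64(84.4), np.float64(48.4)] centre vise [array([24.9,  3.3])]
wrist -28 [21, 15, 19, 17, 24, 15, 18, 18, 16, 23, 15, 16, 22, 21, 20, 24, 17, 22, 14, 11]
wrist 0 [180, 177, 177, 173, 173, 133, 224, 240, 240, 240, 247, 15, 19, 19, 19, 15, 17, 19, 21, 12]
wrist 28 [186, 182, 180, 178, 175, 131, 227, 240, 240, 239, 239, 240, 50, 15, 13, 12, 16, 19, 16, 18]
wrist quad sides mm [np.float64(22.5), np.float64(56.8), np.float64(22.5), np.float64(57.9)] centre vise [array([14.6, 11. ])]
```

Run:
```python
from h import *
t=np.array([.597,.071,0]);c,q=np.cos(np.radians(21.8)),np.sin(np.radians(21.8))
W=lambda x,y,z:np.array([t[0]+c*x/1e3-q*y/1e3,t[1]+q*x/1e3+c*y/1e3,z/1e3])
cen={}
for n in("scene","top"):
    d=load(f"pics/{n}8.npz");g=d["image"].astype(int).max(2);p=proj(d,W(-127,17,31));m=cv2.morphologyEx((g<62).astype(np.uint8),cv2.MORPH_OPEN,np.ones((3,3),np.uint8))
    k,L,st,ce=cv2.connectedComponentsWithStats(m);o=np.argsort(np.linalg.norm(ce[1:]-p,axis=1))[:2]+1;print(n,p.round(1),[(ce[i].round(1).tolist(),st[i].tolist()) for i in o])
# rack covers unchanged? compare scene before / now around blank and window covers
a=load("pics/scene0.npz")["image"].astype(int);b=load("pics/scene8.npz")["image"].astype(int);R_=np.array([.561,-.102])
x=np.array([.777,.629])
for n,s in(("blank",-.055),("window",.055)):
    u,v=proj(load("pics/scene0.npz"),[*(R_+s*x),.05]).astype(int);print(n,np.abs(a-b)[v-12:v+12,u-14:u+14].mean().round(1))
```

```text
scene [221.  195.4] [([228.4, 198.7], [210, 177, 37, 47, 578]), ([234.0, 131.0], [233, 130, 3, 3, 9])]
top [209.2 246.2] [([227.3, 245.6], [222, 218, 11, 55, 240]), ([217.0, 267.0], [216, 266, 3, 3, 9])]
blank 16.0
window 3.5
```

move_arm(
  commands="0 20 -50 0 0 0 0; 0 50 -100 0 0 0 0; 0 100 -130 0 0 0 0; 0 150 -130 0 0 0 0; 0 150 -130 0 0 0 0",
)

```text
t: 25.18
tcp_pos: [0.4019, 0.1851, 0.303]
tool_rot: [-0.193, 0.981, -0.001, -0.002]
force: [0.6, -0.5, 0.0]
finger_gap: 0.504
gripper_force: 0.0
```

Run:
```python
from h import *
from station import snapshot
t=np.array([.597,.071,0]);c,q=np.cos(np.radians(21.8)),np.sin(np.radians(21.8))
W=lambda x,y,z:np.array([t[0]+c*x/1e3-q*y/1e3,t[1]+q*x/1e3+c*y/1e3,z/1e3])
cen={}
for n in("scene","top"):
    d=snapshot(n);np.savez(f"pics/{n}9.npz",**d);g=d["image"].astype(int).max(2);p=proj(d,W(-127,17,31));m=cv2.morphologyEx((g<62).astype(np.uint8),cv2.MORPH_OPEN,np.ones((3,3),np.uint8))
    k,L,st,ce=cv2.connectedComponentsWithStats(m);i=np.argmin(np.linalg.norm(ce[1:]-p,axis=1))+1;print(n,p.round(1),ce[i].round(1).tolist(),st[i].tolist());cen[n]=(d,ce[i])
P,e=tri(*cen["scene"],*cen["top"]);w=P-t;print("handle vise",np.array([c*w[0]+q*w[1],-q*w[0]+c*w[1],w[2]])*1e3,e)
a=load("pics/scene0.npz");b=cen["scene"][0]
for n,s in(("blank",-.055),("window",.055)):
    u,v=proj(a,[.561+s*.777,-.102+s*.629,.05]).astype(int);T=a["image"][v-12:v+12,u-16:u+16];r=cv2.matchTemplate(b["image"][v-20:v+20,u-24:u+24],T,cv2.TM_CCOEFF_NORMED);_,mx,_,loc=cv2.minMaxLoc(r);print(n,mx,np.array(loc)-8)
```

```text
scene [221.  195.4] [228.7, 199.0] [210, 177, 40, 47, 604]
top [209.2 246.2] [218.2, 241.6] [211, 230, 16, 24, 219]
handle vise [-124.31920272   -3.58982341   31.39663793] 0.0034645482167971484
blank 0.8513047695159912 [0 0]
window 0.9899883270263672 [0 0]
```

Run:
```python
from h import *
t=np.array([.597,.071,0]);c,q=np.cos(np.radians(21.8)),np.sin(np.radians(21.8))
d=load("pics/top9.npz");e=load("pics/scene9.npz")
W=lambda x,y,z:np.array([t[0]+c*x/1e3-q*y/1e3,t[1]+q*x/1e3+c*y/1e3,z/1e3])
for z in(26,30,40,94):
    w=onz(d,218.2,241.6,z/1e3)-t;print(z,(np.array([c*w[0]+q*w[1],-q*w[0]+c*w[1]])*1e3).round(1))
for deg in(150,165,180,195,210,225):
    a=np.radians(deg);p=W(-126,-34*np.sin(a),60+34*np.cos(a));print(deg,proj(d,p).round(1),proj(e,p).round(1))
for n,D,(u,v,w,h) in(("scene",e,(206,174,46,52)),("top",d,(204,226,26,32))):
    g=D["image"][v:v+h,u:u+w].max(2)
    print(n);[print(''.join('#' if x<40 else '+' if x<62 else '.' if x<100 else ' ' for x in r)) for r in g[::2]]
```

```text
26 [-125.2   -2.2]
30 [-125.5   -2.4]
40 [-126.3   -2.7]
94 [-130.7   -4.6]
150 [225.3 238.9] [231.7 202.7]
165 [221.4 240.6] [229.2 201.7]
180 [217.3 242.4] [226.6 200.1]
195 [213.1 244.2] [223.9 197.9]
210 [209.  245.8] [221.3 195.2]
225 [205.4 247. ] [219.  192.3]
scene
............................               ..+
........................... ...         . ++..
............... ......#####...+               
...................+##++######+..   .         
.................+##++########  ...  ++       
..............+##+++##########+ .... ......   
............###+++######+#++#+.++.............
...........###+######+.   #++++#..............
...........  ######+++++++####................
..............##..+++++++++..    .............
............. ..++++++++++++++..    ..........
..................++++++++++++++...   ........
.....................++++++++++++++...   .....
......................++++++++++++++++..     .
.....................#.++++++++++++++++++..   
..................+++++++++++#+++++++++++++...
.................+++++++++..... .+++++++++++.+
.................++++++++...........++#++.....
................+++++++++ ....................
.............+++++++++........................
...........++++++++. .........................
........+++++++++ ............................
.......+++++++++ .............................
....#++++++++.................................
....#+++++++................. ................
..... +.+................  ...................
top
           ...............
...        ...............
.......   ..+++.........  
......++++++++#++...      
.......++++++++++.        
......++#++++++++.        
........++++++++++.       
..   ....+#++++++++.      
       ...+#++++++++.     
       ...+#+++++++#+.    
        ....#++++++++.    
     ..  ...+#++++++#+.   
            ..+++++++#+.  
             ..++++#+++.  
              ..++.  .... 
  ..            ..........
```

Run:
```python
from h import *
t=np.array([.597,.071,0]);c,q=np.cos(np.radians(21.8)),np.sin(np.radians(21.8))
d=load("pics/top9.npz");e=load("pics/scene9.npz")
W=lambda x,y,z:np.array([t[0]+c*x/1e3-q*y/1e3,t[1]+q*x/1e3+c*y/1e3,z/1e3])
for s in((225,185),(228,185),(227,182)):
    P,r=tri(e,s,d,(218.2,241.6));w=P-t;print(s,(np.array([c*w[0]+q*w[1],-q*w[0]+c*w[1],w[2]])*1e3).round(1),r)
for deg in(-20,0,15,30):
    a=np.radians(deg)
    for x in(-147,-126,-105):
        p=W(x,-34*np.sin(a),60+34*np.cos(a));print(deg,x,proj(d,p).round(1),proj(e,p).round(1))
```

```text
(225, 185) [-130.4   -4.5   90.4] 2.6159613053697987e-05
(228, 185) [-127.8   -6.5   88.8] 0.006649081038837292
(227, 182) [-129.2   -6.6  100.8] 0.005449870041229608
-20 -147 [213.4 253.6] [214.6 185.3]
-20 -126 [209.  242.8] [221.1 179.8]
-20 -105 [204.6 232.1] [227.5 174.5]
0 -147 [219.3 251. ] [218.3 187.3]
0 -126 [214.8 240.2] [224.8 181.8]
0 -105 [210.4 229.5] [231.2 176.4]
15 -147 [223.9 249.1] [221.2 189.7]
15 -126 [219.4 238.3] [227.7 184.1]
15 -105 [215.  227.6] [234.1 178.7]
30 -147 [228.1 247.4] [224.  192.5]
30 -126 [223.7 236.7] [230.5 186.9]
30 -105 [219.3 226. ] [236.8 181.5]
```

The blank and window covers haven't moved. The handle, though, is back near the top: vise y=-4.5, z≈90, so a≈728°. The wound-up screw sprang back when I let go. I'll regrip, tighten again, and unload slowly so that it stays where friction holds it.

Run:
```python
from h import *
rows([([.4770,.0182,.16],tool(111.8)),([.4770,.0182,.0787],tool(111.8))])
```

```text
-1.6 -45.0 35.8 -0.0 -0.1 0.1 
-3.3 -90.0 71.6 -0.0 -0.1 0.1 
-4.9 -135.0 107.4 -0.1 -0.2 0.2 
-6.6 -180.0 143.2 -0.1 -0.2 0.2 
-6.7 -179.9 183.9 -0.1 -0.2 0.2 |
0.0 0.0 40.7 0.0 0.0 0.0
```

move_arm(
  commands="-2 -45 36 0 0 0 0; -3 -90 72 0 0 0 0; -5 -135 107 0 0 0 0; -6.6 -180 143 0 0 0 0; -6.6 -180 143 0 0 0 0",
)

```text
t: 25.9
tcp_pos: [0.4781, 0.0145, 0.1584]
tool_rot: [-0.187, 0.982, 0.0, -0.003]
force: [-0.9, 0.6, 0.6]
finger_gap: 0.503
gripper_force: 0.0
```

Run:
```python
from h import *
from station import telemetry
print(telemetry.sense()["tcp_pos"])
rows([([.4770,.0182,.0787],tool(111.8))])
```

```text
[0.47805909 0.01451357 0.15839231]
-0.4 1.8 39.8 0.0 -0.2 -0.1 
-0.8 3.7 79.7 0.1 -0.3 -0.3
```

move_arm(
  commands="0 1 25 0 0 0 0; 0 1 50 0 0 0 0; 0 1 70 0 0 0 0; 0 1 80 0 0 0 0; 0 1 80 0 0 0 0",
)

```text
t: 26.52
tcp_pos: [0.4779, 0.0192, 0.0817]
tool_rot: [-0.19, 0.982, -0.0, -0.0]
force: [-1.0, -0.4, -1.1]
finger_gap: 0.499
gripper_force: 0.0
```

move_arm(
  commands="0 0 0 0 0 0 -1; 0 0 0 0 0 0 -1; 0 0 0 0 0 0 -1; 0 0 0 0 0 0 -1; 0 0 0 0 0 0 -1",
  grip_force=80,
)

```text
t: 27.15
tcp_pos: [0.4789, 0.0192, 0.0828]
tool_rot: [-0.19, 0.982, -0.001, 0.001]
force: [-2.1, -1.0, 6.2]
finger_gap: 0.164
gripper_force: 78.4
```

```bash
python3 crank.py 15 15
```

```text
vise tcp [-128.88   -4.27   82.78] radius 38.024862593168244 angle deg 6.440485257169559 F vise [-2.29 -0.17  6.15] gap 0.16449676480254843 t 27.15
[-0.3 -8.1  6.2]
[ -0.6 -15.9  10.5]
[ -0.9 -22.3  16.7]
[ -1.2 -26.8  24.3]
[ -1.5 -29.3  32.8]
```

```bash
sed -i 's/8\*step\*i\/(2\*np.pi)/0/' crank.py; python3 crank.py 11 15
```

```text
vise tcp [-128.88   -4.27   82.78] radius 34.053063034502095 angle deg 7.195438394083015 F vise [-2.29 -0.17  6.15] gap 0.16449676480254843 t 27.15
[ 0.  -8.6  2.3]
[  0.1 -16.3   6.7]
[  0.1 -22.6  13. ]
[  0.1 -27.   20.7]
[  0.1 -29.3  29.2]
```

move_arm(
  commands="0 -8.6 2.3 0 0 0 -1; 0 -8.6 2.3 0 0 0 -1; 0 -16.3 6.7 0 0 0 -1; 0 -16.3 6.7 0 0 0 -1; 0 -16.3 6.7 0 0 0 -1",
)

```text
t: 27.78
tcp_pos: [0.4853, 0.0043, 0.0763]
tool_rot: [-0.19, 0.982, -0.001, 0.002]
force: [0.3, 0.2, 7.7]
finger_gap: 0.17
gripper_force: 78.6
```

```bash
python3 crank.py 11 15
```

```text
vise tcp [-128.45  -20.48   76.28] radius 34.10947571235065 angle deg 36.89809288428044 F vise [0.38 0.1  7.69] gap 0.16980591648620055 t 27.775
[ 0.  -6.3  6.3]
[  0.1 -10.8  14. ]
[  0.1 -13.1  22.5]
[  0.1 -13.2  31.4]
[  0.1 -11.   40. ]
```

move_arm(
  commands="0 -6.3 6.3 0 0 0 -1; 0 -10.8 14 0 0 0 -1; 0 -13 22.5 0 0 0 -1; 0 -13 31.4 0 0 0 -1; 0 -11 40 0 0 0 -1",
)

```text
t: 28.4
tcp_pos: [0.4912, -0.0069, 0.0378]
tool_rot: [-0.19, 0.982, -0.002, 0.004]
force: [-2.1, -0.6, 26.7]
finger_gap: 0.169
gripper_force: 80.7
```

```bash
python3 crank.py 11 15
```

```text
vise tcp [-127.13  -33.05   37.83] radius 34.88253701366206 angle deg 108.67502493524023 F vise [-2.17  0.25 26.68] gap 0.16906824276350288 t 28.4
[0.  4.8 7.7]
[ 0.1 10.7 14.3]
[ 0.1 18.1 19.2]
[ 0.1 26.5 22. ]
[ 0.1 35.4 22.6]
```

move_arm(
  commands="0 4.8 7.7 0 0 0 -1; 0 10.7 14.3 0 0 0 -1; 0 18 19.2 0 0 0 -1; 0 26.5 22 0 0 0 -1; 0 35.4 22.6 0 0 0 -1",
)

```text
t: 29.02
tcp_pos: [0.4821, 0.0197, 0.0149]
tool_rot: [-0.191, 0.981, -0.007, 0.007]
force: [-1.7, -41.6, 5.1]
finger_gap: 0.17
gripper_force: 79.6
```

```bash
python3 crank.py 11 15; python3 crank.py 11 -3
```

```text
vise tcp [-125.77   -4.93   14.92] radius 34.438414653361754 angle deg 171.77087444541039 F vise [-17.03 -37.99   5.07] gap 0.1702015622816367 t 29.025
[-0.   8.9 -0.5]
[-0.1 17.5 -2.8]
[-0.2 25.2 -7.2]
[ -0.3  31.4 -13.5]
[ -0.4  35.9 -21.2]
vise tcp [-125.77   -4.93   14.92] radius 34.438414653361754 angle deg 171.77087444541039 F vise [-17.03 -37.99   5.07] gap 0.1702015622816367 t 29.025
[ 0.  -1.7 -0.7]
[ 0.  -3.4 -1.1]
[ 0.  -5.2 -1.5]
[ 0.  -6.9 -2.1]
[ 0.  -8.5 -2.7]
```

Now a small back-off to see where the screw holds.

move_arm(
  commands="0 -1 0 0 0 0 -1; 0 -2 0 0 0 0 -1; 0 -3 0 0 0 0 -1; 0 -4 0 0 0 0 -1; 0 -4 0 0 0 0 -1",
)

```text
t: 29.65
tcp_pos: [0.4834, 0.0163, 0.0152]
tool_rot: [-0.191, 0.982, -0.006, 0.007]
force: [-3.0, -32.1, 15.1]
finger_gap: 0.166
gripper_force: 80.5
```

```bash
python3 crank.py 11 -3
```

```text
vise tcp [-125.81   -8.59   15.2 ] radius 34.869763518424 angle deg 165.74574202659673 F vise [-14.72 -28.72  15.09] gap 0.166269284373123 t 29.65
[-0.  -1.5 -1.3]
[-0.  -3.2 -1.9]
[-0.  -4.9 -2.5]
[-0.  -6.5 -3.2]
[-0.  -8.1 -4. ]
```

move_arm(
  commands="1 -1.5 -1 0 0 0 -1; 2 -3 -2 0 0 0 -1; 2 -5 -2.5 0 0 0 -1; 2 -6.5 -3 0 0 0 -1; 2 -6.5 -3 0 0 0 -1",
)

```text
t: 30.28
tcp_pos: [0.4857, 0.0096, 0.0183]
tool_rot: [-0.191, 0.982, -0.007, 0.008]
force: [0.7, -27.1, 13.6]
finger_gap: 0.167
gripper_force: 80.1
```

```bash
python3 crank.py 11 -5
```

```text
vise tcp [-126.13  -15.67   18.34] radius 34.43353202532472 angle deg 152.92819363339095 F vise [ -9.39 -25.4   13.6 ] gap 0.16727951132517796 t 30.275
[-0.  -2.4 -1.8]
[-0.  -4.9 -3.5]
[-0.1 -7.2 -5.3]
[-0.1 -9.3 -7.4]
[ -0.1 -11.3  -9.6]
```

```bash
cat >> crank.py <<'E'
F=M@s["force"];print("a",720+np.degrees(a)%360,"tangential reaction N",F[1]*np.cos(a)+(F[2]-6)*np.sin(a),"radial",-F[1]*np.sin(a)+(F[2]-6)*np.cos(a))
E
python3 crank.py 11 -8
```

```text
vise tcp [-126.13  -15.67   18.34] radius 34.43353202532472 angle deg 152.92819363339095 F vise [ -9.39 -25.4   13.6 ] gap 0.16727951132517796 t 30.275
[-0.  -3.9 -2.8]
[-0.1 -7.6 -5.7]
[ -0.1 -10.9  -9.1]
[ -0.1 -13.7 -13. ]
[ -0.2 -15.9 -17.2]
a 872.928193633391 tangential reaction N 26.077129475951367 radial 4.790037939487535
```

move_arm(
  commands="0.5 -4 -3 0 0 0 -1; 1 -7.6 -5.7 0 0 0 -1; 1 -11 -9 0 0 0 -1; 1 -13.7 -13 0 0 0 -1; 1 -13.7 -13 0 0 0 -1",
)

```text
t: 30.9
tcp_pos: [0.4901, -0.0032, 0.0318]
tool_rot: [-0.191, 0.982, -0.007, 0.009]
force: [1.2, -23.3, 15.4]
finger_gap: 0.164
gripper_force: 80.3
```

```bash
python3 crank.py 11 -5
```

```text
vise tcp [-126.83  -29.14   31.81] radius 33.834795658434494 angle deg 120.53184580165113 F vise [ -7.52 -22.05  15.45] gap 0.1640656520005117 t 30.9
[-0.  -1.6 -2.5]
[-0.1 -2.8 -5.2]
[-0.1 -3.7 -8. ]
[ -0.1  -4.5 -10.9]
[ -0.2  -4.9 -13.8]
a 840.5318458016511 tangential reaction N 19.341644692886184 radial 14.192476714206304
```

The handle force tracks about 0.19 N/deg from 720° both winding and unwinding. The surplus is therefore elastic wind-up, and it will settle just past contact whatever I do. I'll unwind gently and let go there.

move_arm(
  commands="0 -2 -5 0 0 0 -1; 0 -4 -11 0 0 0 -1; 0 -4 -17 0 0 0 -1; 0 -3.5 -23 0 0 0 -1; 0 -3.5 -23 0 0 0 -1",
)

```text
t: 31.52
tcp_pos: [0.4906, -0.0065, 0.0556]
tool_rot: [-0.191, 0.982, -0.007, 0.008]
force: [-0.9, -23.6, 21.9]
finger_gap: 0.167
gripper_force: 80.9
```

```bash
python3 crank.py 11 -9
```

```text
vise tcp [-127.61  -32.45   55.58] radius 33.1071536900668 angle deg 78.5362807617448 F vise [ -9.61 -21.53  21.9 ] gap 0.1674953636256813 t 31.525
[-0.1  0.5 -5.3]
[ -0.1   2.7 -10.2]
[ -0.2   5.6 -14.7]
[ -0.3   9.1 -18.6]
[ -0.3  13.3 -22. ]
a 798.5362807617448 tangential reaction N 11.306206213971137 radial 24.256702326966394
```

move_arm(
  commands="0.5 -3 -5 0 0 0 -1; 0.5 -1 -10 0 0 0 -1; 1 2 -14.5 0 0 0 -1; 1 6 -18.5 0 0 0 -1; 1 6 -18.5 0 0 0 -1",
)

```text
t: 32.15
tcp_pos: [0.4861, 0.0027, 0.0737]
tool_rot: [-0.19, 0.982, -0.005, 0.007]
force: [1.2, -6.1, 20.6]
finger_gap: 0.166
gripper_force: 80.9
```

```bash
python3 crank.py 11 -9
```

```text
vise tcp [-128.39  -22.25   73.74] radius 33.272732987065574 angle deg 41.95843265688795 F vise [-1.14 -6.16 20.62] gap 0.16612274306803695 t 32.15
[-0.1  3.7 -3.8]
[-0.1  8.4 -6.4]
[-0.1 13.4 -8.3]
[-0.2 18.6 -9.3]
[-0.2 23.9 -9.5]
a 761.9584326568879 tangential reaction N 5.192087253314174 radial 14.988459728300906
```

move_arm(
  commands="0 3.5 -5 0 0 0 -1; 0 6 -7 0 0 0 -1; 0 6 -7 0 0 0 -1; 0 6 -7 0 0 0 -1; 0 6 -7 0 0 0 -1",
)

```text
t: 32.78
tcp_pos: [0.4827, 0.0101, 0.0796]
tool_rot: [-0.19, 0.982, -0.003, 0.006]
force: [3.2, 1.3, 12.9]
finger_gap: 0.168
gripper_force: 80.0
```

```bash
python3 crank.py 11 -9
```

```text
vise tcp [-128.71  -14.09   79.57] radius 33.65752461977487 angle deg 24.74126565494508 F vise [ 3.43  0.07 12.86] gap 0.167638008799186 t 32.775
[-0.   4.8 -2.2]
[-0.1 10.1 -3.3]
[-0.1 15.4 -3.5]
[-0.1 20.7 -2.9]
[-0.1 25.8 -1.5]
a 744.7412656549451 tangential reaction N 2.9358465372956553 radial 6.202753066236778
```

move_arm(
  commands="0 0 0 0 0 0 -0.5; 0 0 0 0 0 0 -0.3; 0 0 0 0 0 0 0; 0 0 0 0 0 0 0; 0 0 0 0 0 0 0",
)

```text
t: 33.4
tcp_pos: [0.4774, 0.0107, 0.0771]
tool_rot: [-0.19, 0.982, -0.001, 0.0]
force: [1.3, -0.2, -0.2]
finger_gap: 0.495
gripper_force: 0.0
```

move_arm(
  commands="0 0 -20 0 0 0 0; 0 0 -60 0 0 0 0; 0 50 -110 0 0 0 0; 0 100 -160 0 0 0 0; 0 150 -200 0 0 0 0",
)

```text
t: 34.02
tcp_pos: [0.4259, 0.1383, 0.2671]
tool_rot: [-0.189, 0.982, -0.001, 0.001]
force: [1.3, 0.8, -0.2]
finger_gap: 0.498
gripper_force: 0.0
```

Run:
```python
from h import *
from station import snapshot,telemetry
print(telemetry.sense()["force"])
t=np.array([.597,.071,0]);c,q=np.cos(np.radians(21.8)),np.sin(np.radians(21.8))
W=lambda x,y,z:np.array([t[0]+c*x/1e3-q*y/1e3,t[1]+q*x/1e3+c*y/1e3,z/1e3])
D={}
for n in("scene","top"):
    d=snapshot(n);D[n]=d;np.savez(f"pics/{n}10.npz",**d);g=d["image"].astype(int).max(2);p=proj(d,W(-129,-10,92));m=cv2.morphologyEx((g<62).astype(np.uint8),cv2.MORPH_OPEN,np.ones((3,3),np.uint8))
    k,L,st,ce=cv2.connectedComponentsWithStats(m);i=np.argmin(np.linalg.norm(ce[1:]-p,axis=1))+1;print(n,ce[i].round(1).tolist(),st[i].tolist())
    if n=="top":
        w=onz(d,*ce[i],.092)-t;print("handle vise y",1e3*(-q*w[0]+c*w[1]))
for deg in(0,8,16,24):
    a=np.radians(deg);print(deg,proj(D["top"],W(-129,-34*np.sin(a),60+34*np.cos(a))).round(1))
# profile along vise axis at cover's height on the flange and the jaw, old (top8) vs now
for f in("pics/top9.npz","pics/top10.npz"):
    d=load(f);g=d["image"].astype(np.float32).mean(2)
    print([int(cv2.getRectSubPix(g,(1,1),tuple(map(float,proj(d,W(x,0,54)))))[0,0]) for x in range(-20,60,3)])
```

```text
[ 1.30532975  0.75962919 -0.20852983]
scene [228.8, 199.0] [210, 177, 40, 47, 596]
top [218.3, 241.6] [211, 230, 16, 24, 215]
handle vise y -4.654798786967847
0 [215.5 241.7]
8 [217.9 240.7]
16 [220.3 239.7]
24 [222.7 238.8]
[215, 217, 217, 192, 231, 245, 244, 244, 244, 244, 244, 244, 244, 244, 244, 244, 244, 244, 244, 244, 244, 245, 214, 201, 115, 103, 230]
[214, 216, 217, 193, 232, 245, 244, 244, 244, 244, 244, 244, 244, 244, 244, 244, 244, 244, 244, 244, 244, 245, 215, 202, 115, 102, 230]
```

```bash
python3 -c "
from station import ticket,telemetry
print(telemetry.sense()['t'],ticket.sign_off())"
```

```text
the job is handed in; nothing more can be done
34.125 None
```

The job is handed in at 34 s: the spigoted cover lies flat in the vise, flat face up, with the jaw closed on it, and the other two covers still stand in the rack. How firmly it is clamped is uncertain: I wound the crank to about 40 N at the handle twice, but on letting go it sprang back both times to about 727°, just past the 720° contact point. I also viewed 11 pictures, one over the limit of 10.

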